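# Ready the process trainer: cap off and hung up, modules in, start

### The arm

A 7-joint arm with a two-finger parallel gripper is mounted at the origin on the work surface. World frame = base frame: x ahead of the robot, y to its left, z up, the work surface at z = 0. Lengths are in mm, angles in rad, forces in N, time in s.
With the tool pointing down it reaches from about 400 to 875 mm from the base axis. Payload 4.4 kg.
Tool frame: the origin (TCP) lies at the very end of the fingers, on their centre line; the grasp point (between the pads) lies 19 mm behind it; z points along the fingers, y is the direction in which the jaws open and shut (so a half turn about z gives the same grasp; the last joint's range is limited). The gripper opens to 85 mm and grips with 20 to 120 N. Pads are 22 mm wide; open, the fingers measure 114 mm over their backs; the gripper's body (76 mm by 85 mm) begins 54 mm behind the grasp point. The pads swing forward as they close: fully open they stand 13 mm farther back than shut.
Start: joints at [-1.181, 0.628, 0.038, 1.517, -0.027, 0.996, -0.02], TCP at [286.097, 583.666, 231.313] pointing down, gripper open.
Joint ranges: [-3.06, 3.06], [-0.37, 2.12], [-1.25, 1.32], [0.18, 2.47], [-1.1, 4.24], [0.23, 1.98], [-2.94, 2.94]. Speed limits (rad/s): [2.57, 2.57, 3.14, 3.14, 3.14, 3.14, 3.14].

### API

Orientations are given as [roll, pitch, yaw] about the fixed x, y, z axes, in that order (R = Rz(yaw) Ry(pitch) Rx(roll)).
In Python, from cell import ctrl gives the robot as it stands.
- The arm moves only by the shell command python3 -m pendant 'ROWS'. ROWS is JSON, a list of rows, each a list of 7 numbers: the shift along the world's x, y, z in m, then the turn, a rotation vector about the world's x, y, z in rad, then the opening, from -1 (shut) to 1 (fully open). A call has 1 to 8 rows; each row is the pose to reach, as a shift and turn from the pose commanded when the call began; what a row does not reach only later rows make up. A row lasts 1/10 s, in which the tool goes at most 50 mm and 8.59 degrees, less where a joint would pass 70% of its speed; a pose out of reach is approached as far as the arm can. A call with a gripper value outside its range is refused whole. The fingers move at their own pace and stop on an object; the grip force is fixed at half the most. Time passes only in rows, so rows that repeat a pose let the fingers close. It gives the time, the measured TCP pose, the force and the opening at its end, in the units of the state.
- ctrl.read_state(): the state, without advancing time (a new reading comes with each control period).
- ctrl.get_image(name): name is "scene" or "top"; returns the picture (420x560x3 uint8, blue, green, red); there is no depth.
- ctrl.get_calibration(name): a dict with "fx", "fy", "cx", "cy" (pixels), "R" (3x3) and "t" (3): a world point X has camera coordinates R X + t. Camera axes: x right, y down, z forward; pixel columns grow to the right and rows downward; lengths in mm; the calibration is good to about 2 mm. A picture is of the moment at which its call begins. get_calibration takes no time and is no camera call.
- ctrl.finish_job(): hands the job in, once; it reports no verdict.
The state is a dict: "clock": time; "qpos": joint angles; "qd": joint speeds; "tau": joint torques, N m; "eef_pos": TCP position; "tool_rot": TCP orientation; "force": force on the tool from outside, world axes, zero at the start; "torque": the same for the moment, N m; "width": finger opening in mm.
Only numpy, scipy, OpenCV 4.12 (cv2) and the standard library are available. Lean on these libraries where they do the work, as an engineer would, in place of code of your own. Each camera call takes 0.05 s, during which the arm holds its last target. There are 200 camera calls.

### The job

Get the process trainer ready for the lesson: first turn the cap carousel until its empty double hook points along the yellow arrow on its foot, then take the red safety cap off the supply port (press it down against its spring, turn it anticlockwise while pressed, lift it out) and hang it by its crossbar on that hook, leaving the hook pointing along the arrow. Press every plug-in module on the table flush into the dock pocket of its own colour, and once the cap hangs and all modules are home, press the green start button fully in; leave everything else on the table where it is.

Things in the scene. Friction and masses are not known exactly. Their poses are not given: they have to be found in the camera images.
- carousel (a joint): turning head of the cap carousel: a stand with four double hooks at 90 degrees, caps (blue, grey, green) on three, the fourth empty. Rad: 0 when the empty hook points exactly along the yellow arrow on the foot; grows anticlockwise seen from above; range -3 to 3. Starts at 0.9 to 2.2, so turn it clockwise. Stiff bearing (0.12 N m), stays where left
- carousel_knob (a point): centre of the black bar grip on top of the carousel head, on its vertical axis, 189 mm over the table: 64 mm long (x), 14 mm wide, 34 mm high. Turns with the head: -x points to the empty hook (yellow dot on that end). The hub (radius 26 mm) ends 17 mm below the point. Hanging caps reach 165 mm out from the axis, up to 17 mm below this point
- stand_mark (a point): tip of the yellow arrow on the foot of the carousel stand, 115 mm from the stand's vertical axis, 4 mm over the table; the stand's -x direction (this frame's -x) is the arrow's direction
- hook_seat (a point): the empty double hook: point midway between its prongs at the height of their upper side (154 mm up), 115 mm from the carousel axis; -x points outwards. Steel prongs 8 mm thick along x at y = -45 and +45 mm (82 mm free between), from a cross rod 49 mm inwards to tips 49 mm outwards, upturned 18 mm. The cap's body goes down between the prongs, its bar rests across both
- cap: the red safety cap; origin on its axis at the very bottom, z up along its axis. A plug of radius 18 mm, 36 mm long, with two bayonet lugs at its foot (along its x, 62 mm over both, 12 mm wide, 9 mm thick), then a disc of radius 34 mm (z 34 to 44 mm), a thin stem and a crossbar on top; 84 mm high, 0.22 kg
- cap_bar (a point): centre of the cap's crossbar, 75 mm above the cap's foot: red bar 120 mm long (along y), 14 mm wide (x), 18 mm high, to be pinched across x at its middle. 22 mm of free height between the bar and the disc below it (stem radius 6 mm)
- port_mouth (a point): centre of the round mouth (outer radius 43 mm, 47 mm over the table) of the supply port on its blue 150 x 130 mm foot plate, z up. At the start the cap is locked in it, axes parallel to these, its bar 58 mm above this point. Unlocking turns the cap 60 degrees (1.05 rad) anticlockwise seen from above (red mark to green mark; stop at about 65), then it lifts straight out, 3.5 mm spare beside each lug
- plunger (a joint): brass spring plunger under the cap in the port, in m: 0 with the cap locked, grows as the cap is pressed (stop at 0.014), -0.006 with the cap off. About 9 N at 0 and 15 N at 0.014 (400 N/m). The cap turns only while pressed down 9 to 13 mm: otherwise a 7 mm tooth blocks its lugs
- start (a joint): green start button on the right (-y) end of the dock, m pressed in, 0 to 0.006; 5 N fully down, springs back
- start_top (a point): middle of the top of the green start button (radius 15 mm), 73 mm over the table, 18 mm over the dock's top
- pocket_blue (a point): centre of the mouth of the dock's pocket with the blue strip in front of it, at the dock's upper side (55 mm over the table). Pocket 47 mm (x) by 63 mm (y). In it a black contact carrier lies 20 mm below the mouth and must be pushed down 10 mm more against about 6 N of friction; it then stays. The pockets are 90 mm apart along y
- module_blue (a point): plug-in module with a blue grip, 62 mm high; point at its centre, half-way up. Housing 44 (x) by 60 (y) by 30 mm high (lowest 8 mm 3 mm narrower each side), on it a blue ridge 14 mm wide (x), 40 long (y), 32 high: pinch it across x (or y). Fits its pocket either way round; home when the housing is flush with the dock, this point 1 mm above the pocket's mouth. 0.12 kg, low centre of mass. May be absent
- pocket_yellow (a point): centre of the mouth of the dock's pocket with the yellow strip in front of it, at the dock's upper side (55 mm over the table). Pocket 47 mm (x) by 63 mm (y). In it a black contact carrier lies 20 mm below the mouth and must be pushed down 10 mm more against about 6 N of friction; it then stays. The pockets are 90 mm apart along y
- module_yellow (a point): plug-in module with a yellow grip, 62 mm high; point at its centre, half-way up. Housing 44 (x) by 60 (y) by 30 mm high (lowest 8 mm 3 mm narrower each side), on it a yellow ridge 14 mm wide (x), 40 long (y), 32 high: pinch it across x (or y). Fits its pocket either way round; home when the housing is flush with the dock, this point 1 mm above the pocket's mouth. 0.12 kg, low centre of mass. May be absent
- pocket_white (a point): centre of the mouth of the dock's pocket with the white strip in front of it, at the dock's upper side (55 mm over the table). Pocket 47 mm (x) by 63 mm (y). In it a black contact carrier lies 20 mm below the mouth and must be pushed down 10 mm more against about 6 N of friction; it then stays. The pockets are 90 mm apart along y
- module_white (a point): plug-in module with a white grip, 62 mm high; point at its centre, half-way up. Housing 44 (x) by 60 (y) by 30 mm high (lowest 8 mm 3 mm narrower each side), on it a white ridge 14 mm wide (x), 40 long (y), 32 high: pinch it across x (or y). Fits its pocket either way round; home when the housing is flush with the dock, this point 1 mm above the pocket's mouth. 0.12 kg, low centre of mass. May be absent
- multimeter: bystander, to be left alone: yellow multimeter 75 x 150 x 34 mm, origin under its centre
- screwdriver: bystander, to be left alone: screwdriver lying on the table
- mug: bystander, to be left alone: blue mug, radius 40 mm, 90 mm high, origin under its centre
- tape_roll: bystander, to be left alone: black tape roll, radius 50 mm, 20 mm high, origin under its centre
- psu_brick: bystander, to be left alone: black power brick 60 x 120 x 36 mm, origin under its centre
- valve: bystander, to be left alone: white plastic pipe valve with a red handle, 100 mm long, 63 mm high, origin under its middle

How it is judged:
By the outcome, as a careful person would: the job done as asked, in the order asked, and still so for the second after the job is handed in, with the robot touching nothing.
Of mod_blue, mod_yellow, mod_white only 2 to 3 are there at a start; the rules pass over those that are not, and their reading is None.
At some moment in a run one of mod_blue, mod_yellow, mod_white may be knocked a few centimetres aside while the robot is not near it.
It also fails if it takes over 210 s, if anything falls off the work surface, if the arm or the gripper's body presses on something with over 40 N, if the wrist force passes 120 N, or if a joint passes its speed limit or range.

## Working session

There is one attempt and no reset: what is moved stays moved. The work goes in short steps, Python scripts to look and compute and a shell command to move; the robot and the scene stay as the last step left them, time stands still between calls to the robot, and variables do not carry over. Pictures are saved under pics/ and viewed, about 12 in all and at most 16, crops included, and the job is handed in when it is done.

```bash
ls; mkdir -p pics; python3 - <<'E'
from cell import ctrl
import cv2,numpy as np
for n in ("scene","top"):
    im=ctrl.get_image(n); cv2.imwrite(f"pics/{n}0.png",im)
    c=ctrl.get_calibration(n); R=np.array(c["R"]);t=np.array(c["t"]); print(n,c["fx"],c["cx"],c["cy"],-R.T@t, R.round(3).tolist())
print(ctrl.read_state())
E
```

```text
pics
scene 499.592383490478 287.74283071236977 212.8187466507032 [1627.11126802  133.58737557  871.87670669] [[-0.172, 0.985, 0.024], [0.543, 0.115, -0.832], [-0.822, -0.13, -0.555]]
top 449.36746865778 279.6326976265665 208.27214997663413 [ 246.4647305   -34.86363753 1391.61389866] [[0.091, -0.996, 0.004], [-0.97, -0.09, -0.225], [0.225, 0.017, -0.974]]
{'clock': 0.1, 'qpos': array([-1.18079247,  0.62923883,  0.03843813,  1.51831276, -0.0269914 ,
        0.99632938, -0.02003447]), 'qd': array([-0.00049686, -0.00250184,  0.00246334, -0.00230097,  0.00197821,
        0.00134063, -0.00054922]), 'tau': array([ 2.28609686e-03, -5.64539516e+01,  1.23017907e+00, -1.93974924e+01,
        1.12262549e-02,  5.41305053e-03,  6.59407121e-06]), 'eef_pos': array([285.83073586, 583.11988222, 230.47623191]), 'tool_rot': array([-3.13982224e+00,  2.18269385e-05,  2.68576338e+00]), 'force': array([1.97464595e-01, 6.34617895e-02, 1.94149157e-04]), 'torque': array([-0.04263284, -0.00543271, -0.03716408]), 'width': 85.60940316975991}
```

View pics/scene0.png

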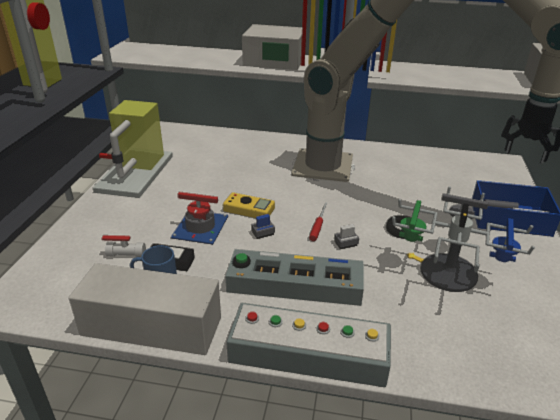

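View pics/top0.png

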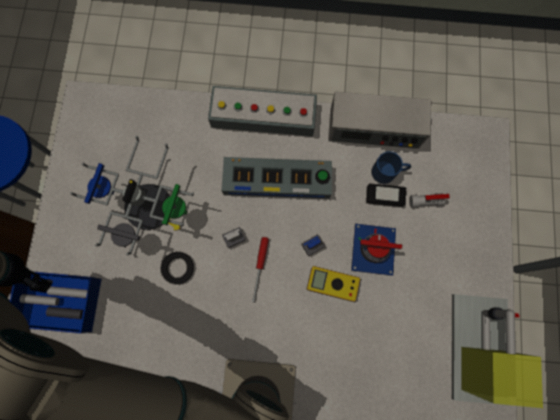

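The scene view shows the port with the red cap at about (198,215), modules blue (263,227) and white (347,237), the dock (295,275) and the carousel (455,240). The yellow module appears to be absent. The top view shows the same layout. I'll zoom in next.

```bash
cat > h.py <<'E'
from cell import ctrl
import cv2,numpy as np
def cal(n):
    c=ctrl.get_calibration(n); return c,np.array(c["R"]),np.array(c["t"])
def ray(n,u,v):
    c,R,t=cal(n); d=R.T@np.array([(u-c["cx"])/c["fx"],(v-c["cy"])/c["fy"],1.]); return -R.T@t,d
def onz(n,u,v,z):
    o,d=ray(n,u,v); return o+d*(z-o[2])/d[2]
def proj(n,X):
    c,R,t=cal(n); p=R@np.asarray(X,float)+t; return np.array([c["fx"]*p[0]/p[2]+c["cx"],c["fy"]*p[1]/p[2]+c["cy"]])
def tri(p,q):
    (o,d),(a,b)=ray("top",*p),ray("scene",*q); A=np.stack([d,-b],1); s=np.linalg.lstsq(A,a-o,rcond=None)[0]
    P,Q=o+d*s[0],a+b*s[1]; return (P+Q)/2,np.linalg.norm(P-Q)
def blobs(im,lo,hi,box,amin=6):
    x0,y0,x1,y1=box; h=cv2.cvtColor(im[y0:y1,x0:x1],cv2.COLOR_BGR2HSV); m=cv2.inRange(h,np.array(lo),np.array(hi))
    n,l,st,ce=cv2.connectedComponentsWithStats(m); out=[]
    for i in range(1,n):
        if st[i,4]>=amin:
            r=cv2.minAreaRect(np.argwhere(l==i)[:,::-1].astype(np.float32)); out.append((int(st[i,4]),(ce[i]+[x0,y0]).round(1).tolist(),((np.array(r[0])+[x0,y0]).round(1).tolist(),np.round(r[1],1).tolist(),round(r[2],1))))
    return sorted(out,key=lambda o:-o[0])
def crop(im,box,k,name):
    x0,y0,x1,y1=box; cv2.imwrite(f"pics/{name}.png",cv2.resize(im[y0:y1,x0:x1],None,fx=k,fy=k,interpolation=cv2.INTER_CUBIC))
E
python3 - <<'E'
from h import *
t=cv2.imread("pics/top0.png"); s=cv2.imread("pics/scene0.png")
crop(t,(75,120,275,270),4,"c1"); crop(t,(210,145,410,295),4,"c2")
for nm,lo,hi in (("red",(0,150,80),(8,255,255)),("yel",(20,120,120),(35,255,255)),("blue",(105,120,50),(125,255,255)),("green",(50,120,40),(85,255,255))):
    print(nm);
    for b in blobs(t,lo,hi,(75,120,450,310)): print("  T",b)
    for b in blobs(s,lo,hi,(90,180,540,300)): print("  S",b)
E
```

```text
red
  T (238, [379.4, 242.1], ([381.3, 240.7], [40.5, 10.3], 6.7))
  T (175, [261.7, 252.4], ([261.5, 252.8], [5.7, 30.8], 11.3))
  T (150, [377.6, 251.5], ([377.7, 252.0], [20.2, 8.6], 7.1))
  T (95, [437.1, 196.4], ([437.0, 196.4], [4.3, 22.2], 85.9))
  S (197, [198.9, 207.8], ([198.5, 207.0], [21.0, 14.0], 0.0))
  S (136, [316.1, 227.6], ([316.3, 227.2], [7.1, 21.0], 21.8))
  S (118, [198.1, 196.1], ([197.5, 196.7], [37.7, 4.4], 7.6))
  S (101, [115.5, 237.5], ([116.0, 237.5], [3.0, 26.0], 90.0))
yel
  T (662, [337.2, 284.1], ([333.1, 282.9], [48.7, 23.5], 14.0))
  T (44, [271.2, 189.0], ([271.0, 189.0], [2.0, 14.0], 90.0))
  T (29, [174.6, 226.2], ([174.3, 225.4], [7.7, 5.0], 51.3))
  S (414, [246.4, 203.0], ([248.7, 202.5], [49.7, 13.8], 12.1))
  S (55, [414.7, 256.8], ([415.7, 256.7], [15.2, 5.1], 20.0))
  S (53, [303.1, 257.1], ([303.0, 257.1], [18.2, 2.8], 5.7))
blue
  T (958, [371.3, 250.8], ([373.5, 249.1], [40.3, 46.3], 4.8))
  T (191, [102.2, 187.2], ([102.5, 187.7], [13.4, 20.8], 21.0))
  T (185, [92.8, 182.8], ([92.2, 182.3], [6.1, 40.5], 21.2))
  T (167, [386.8, 169.3]
[... 584 characters left out ...]
[18.2, 2.4], 5.2))
  S (19, [475.8, 194.5], ([475.4, 193.7], [10.4, 4.7], 71.6))
  S (18, [475.9, 210.2], ([475.5, 211.0], [6.0, 3.0], 90.0))
  S (18, [496.4, 228.3], ([496.9, 228.5], [12.2, 1.3], 9.5))
  S (7, [183.6, 219.7], ([183.5, 219.5], [3.0, 1.0], 90.0))
green
  T (471, [172.7, 206.2], ([173.5, 204.0], [38.0, 23.0], 90.0))
  T (77, [322.4, 175.0], ([322.5, 175.0], [8.0, 9.0], 90.0))
  S (180, [416.9, 217.2], ([415.6, 215.2], [27.1, 14.2], 77.7))
  S (64, [241.2, 257.0], ([241.0, 257.0], [6.0, 10.0], 90.0))
  S (32, [403.9, 220.8], ([404.0, 220.5], [6.0, 5.0], 0.0))
  S (21, [414.7, 231.0], ([415.2, 231.2], [9.5, 2.2], 18.4))
  S (9, [419.8, 237.6], ([419.5, 237.7], [3.8, 2.2], 18.4))
```

View pics/c1.png

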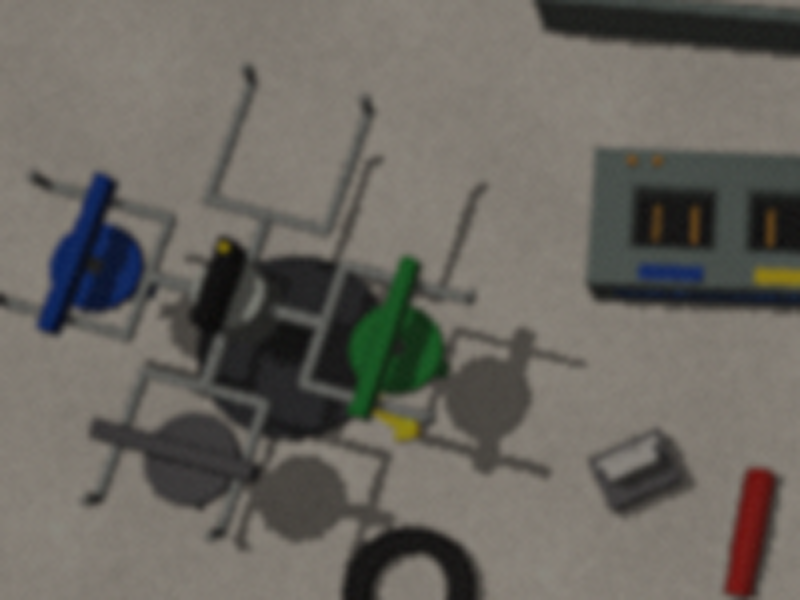

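View pics/c2.png

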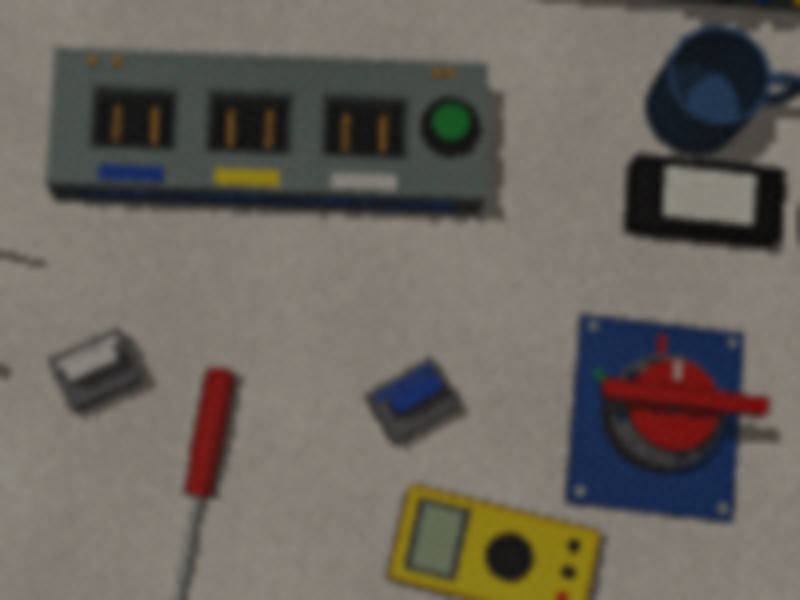

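Crops: c1 shows the knob centre at about (129.5,191) in the full image, with its yellow dot at (131,181.5). The arrow is partly hidden, with its tip near (178,227). c2 shows the dock pockets and strips, the button, two modules (white and blue), and the cap bar with its white mark. There is no yellow module.

```bash
python3 - <<'E'
from h import *
s=cv2.imread("pics/scene0.png"); t=cv2.imread("pics/top0.png")
crop(s,(380,170,540,290),5,"c3"); crop(s,(160,180,370,310),3.8,"c4")
P=lambda *a:print(*[np.round(x,1) for x in a])
print("knob");P(onz("top",129.3,191,206),onz("top",131,181.5,206))
for b in blobs(t,(18,80,60),(38,255,255),(120,170,190,240),3)[:4]: print(b); P(onz("top",*b[1],4))
ar=onz("scene",415,256.8,4);P("arrow",ar)
print("module tops");P(onz("top",312.6,242.2,62),tri((312.6,242.2),(262.9,220.1)))
for b in blobs(t,(0,0,120),(180,60,255),(220,225,250,250),8): print(b); P(onz("top",*b[1],62))
for b in blobs(s,(0,0,110),(180,60,255),(330,225,362,240),8): print(b); P(onz("scene",*b[1],50))
print("cap bar top"); P(onz("top",381.3,241,114),onz("top",361.5,238.4,114),onz("top",401.3,243.2,114),onz("scene",198,196.5,105))
# foot plate
m=cv2.inRange(cv2.cvtColor(t,cv2.COLOR_BGR2HSV),(100,100,40),(128,255,255))
print("plate",[onz("top",*np.array(p)/4+[210,145],6).round(0) for p in((582,315),(743,332),(733,520),(567,500))])
print("dock strips");P(onz("top",242.4,187.9,55),onz("top",271.2,189,55))
print("pockets");P(*[onz("top",u/4+210,v/4+145,55) for u,v in((134,119),(249,122.5),(365,126.5))]); 
P("btn",onz("top",322.4,175,73),tri((322.4,175),(241.2,257)))
P("dock corners",*[onz("top",u/4+210,v/4+145,55) for u,v in((55,50),(487,66),(482,203),(50,187))])
E
```

```text
knob
[530.4 398.1 206. ] [557.5 397.9 206. ]
(63, [174.6, 226.0], ([173.6, 226.5], [13.2, 6.6], 15.9))
[479.3 311.6   4. ]
(10, [130.5, 181.0], ([130.5, 181.0], [2.0, 3.0], 90.0))
[611.9 473.5   4. ]Traceback (most recent call last):
  File "<stdin>", line 7, in <module>
  File "<stdin>", line 4, in <lambda>
    return _wrapfunc(a, 'round', decimals=decimals, out=out)
    return _wrapit(obj, method, *args, **kwds)
    result = getattr(arr, method)(*args, **kwds)
numpy._core._exceptions._UFuncNoLoopError: ufunc 'multiply' did not contain a loop with signature matching types (dtype('<U5'), dtype('float64')) -> None
```

View pics/c3.png

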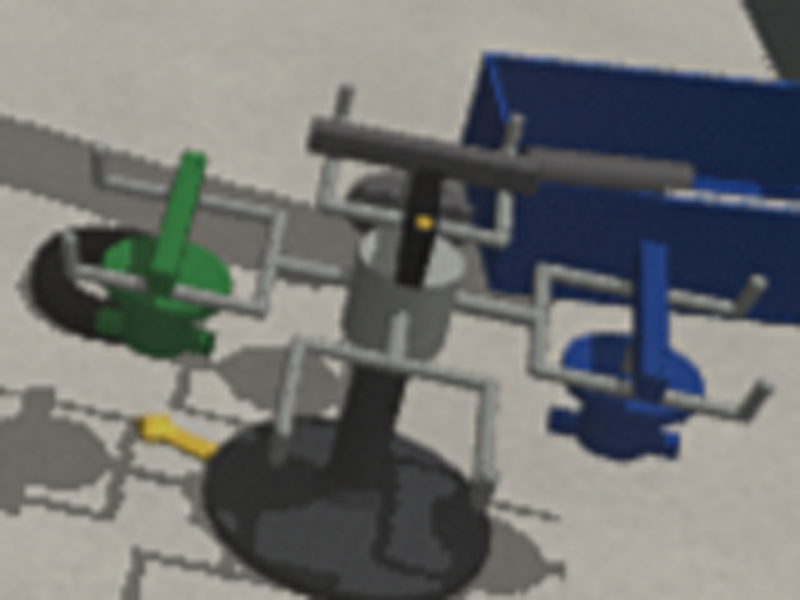

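View pics/c4.png

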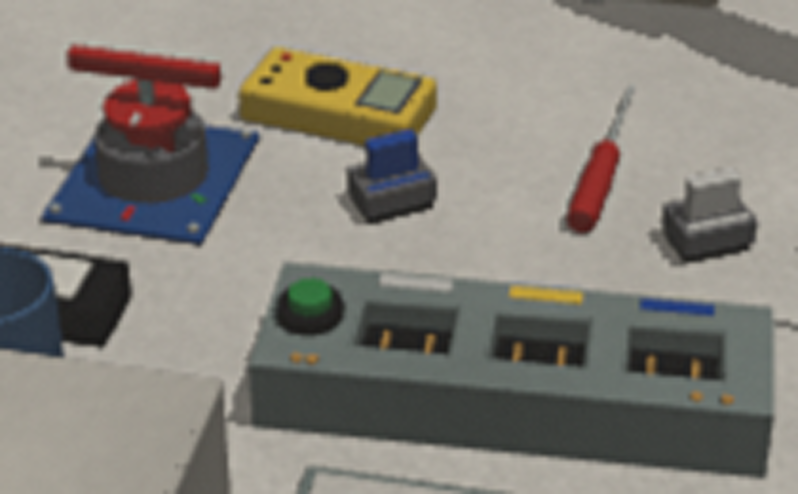

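c3 shows the arrow tip at scene (408,255), with its shaft emerging near (423,260), and the knob dot at (465,214.4). c4 shows the port, both modules and the dock from the front.

```bash
python3 - <<'E'
from h import *
s=cv2.imread("pics/scene0.png"); t=cv2.imread("pics/top0.png")
P=lambda *a:print(*[x if isinstance(x,str) else np.round(x,1) for x in a])
P("arrow tip",onz("scene",408,255,4),onz("scene",408,257,4),"base",onz("scene",423,260,4),"top c",onz("top",174.6,226,4))
P("tip top", onz("top",75+418/4,120+430/4,4))
P("dot tri",*tri((130.7,181.2),(465,214.4)))
P("stand disc top centre?",onz("top",75+300/4,120+345/4,8))
P("blue mod",onz("top",312.6,242.2,62),*tri((312.6,242.2),(262.9,218)))
for b in blobs(t,(0,0,120),(180,60,255),(220,225,250,250),8): P(str(b),onz("top",*b[1],62))
for z in(55,):
  P("bluecorn",*[onz("top",u/4+210,v/4+145,62) for u,v in((378,388),(430,360),(442,383),(392,414))])
  P("whitecorn",*[onz("top",u/4+75,v/4+120,62) for u,v in((592,463),(655,430),(662,446),(600,484))])
print("cap bar"); P(onz("top",381.3,241,114),onz("top",361.5,238.4,114),onz("top",401.3,243.2,114),*tri((381,241),(197.7,196.3)))
P("ends scene",onz("scene",160+68/3.8,180+55/3.8,105),onz("scene",160+219/3.8,180+75/3.8,105))
P("plate",*[onz("top",*np.array(p)/4+[210,145],6) for p in((582,315),(743,332),(733,520),(567,500))])
P("pockets",*[onz("top",u/4+210,v/4+145,55) for u,v in((134,119),(249,122.5),(365,126.5))])
P("pockets scene",*[onz("scene",u/3.8+160,v/3.8+180,55) for u,v in((676,355),(541,342),(409,329))])
P("strips",onz("top",242.4,187.9,55),onz("top",271.2,189,55),onz("scene",338.1,260.4,55),onz("scene",303.1,257.1,55))
P("btn",onz("top",322.4,175,73),*tri((322.4,175),(241.2,257)))
P("dock corners",*[onz("top",u/4+210,v/4+145,55) for u,v in((55,50),(487,66),(482,203),(50,187))])
E
```

```text
arrow tip [481.8 296.9   4. ] [490.9 296.7   4. ] base [496.1 337.5   4. ] top c [479.3 311.6   4. ]
tip top [476.  295.6   4. ]
dot tri [558.4 399.5 205.7] 1.0
stand disc top centre? [534.4 397.1   8. ]
blue mod [ 458.7 -119.8   62. ] [ 459.9 -121.9   56. ] 3.4
(237, [231.2, 232.7], ([234.5, 237.0], [24.0, 29.0], 90.0)) [464.9 125.4  62. ]
(66, [243.9, 246.8], ([242.0, 245.5], [7.0, 14.0], 90.0)) [426.1  82.9  62. ]
(49, [231.9, 234.3], ([232.0, 234.3], [3.9, 12.5], 66.8)) [460.3 122.8  62. ]
bluecorn [457.1 -95.7  62. ] [ 481.7 -132.8   62. ] [ 465.2 -143.    62. ] [ 438.6 -107.6   62. ]
whitecorn [453.5 148.8  62. ] [482.8 104.6  62. ] [471.1  98.1  62. ] [438.3 140.9  62. ]
cap bar
[ 472.  -312.8  114. ] [ 474.3 -255.7  114. ] [ 470.9 -370.3  114. ] [ 472.  -311.7  112.8] 0.9
ends scene [ 462.5 -374.8  105. ] [ 466.1 -254.5  105. ]
plate [ 538.3 -253.3    6. ] [ 536.4 -379.8    6. ] [ 389.2 -377.     6. ] [ 392.8 -249.5    6. ]
pockets [650.8 109.3  55. ] [656.3  20.1  55. ] [661.4 -69.8  55. ]
pockets scene [660.3 111.8  55. ] [665.   22.6  55. ] [669.4 -65.8  55. ]
strips [608.4 108.   55. ] [613.1  19.2  55. ] [608.7 107.7  55. ] [613.5  16.8  55. ]
btn [ 666.9 -133.5   73. ] [ 667.1 -134.1   73.1] 1.2
dock corners [701.3 177.   55. ] [ 719.4 -160.9   55. ] [ 608.5 -164.3   55. ] [590.6 167.6  55. ]
```

```bash
python3 - <<'E'
from h import *
C=lambda u,v,z:onz("top",u/4+75,v/4+120,z)
ge=[C(408,260,172),C(362,415,172)];be=[C(103,178,172),C(50,328,172)]
g=sum(ge)/2;b=sum(be)/2
ang=lambda d:np.degrees(np.arctan2(d[1],d[0])).round(1)
print(g,b,(g+b)/2,np.linalg.norm(g-b),ang(b-g)-90,ang(ge[0]-ge[1]),ang(be[0]-be[1]))
h=[C(250,75,170),C(367,103,170)]; print(h,ang(sum(h)/2-(g+b)/2),ang(h[0]-h[1])-90)
gr=[C(95,428,172),C(255,470,172)]; print(sum(gr)/2, ang((g+b)/2-sum(gr)/2))
print("dot",ang(np.array([558.4,399.5,0])-(g+b)/2), "arrow", [ang(np.array(p)-((g+b)/2)[:2]) for p in((481.8,296.9),(476,295.6),(496.1,337.5),(479.3,311.6))])
E
python3 -m pendant '[[0.04,-0.03,0.04,0,0,0.1,1],[0.08,-0.06,0.06,0,0,0.2,1],[0.12,-0.09,0.06,0,0,0.3,1],[0.16,-0.12,0.06,0,0,0.4,1],[0.20,-0.15,0.06,0,0,0.475,1],[0.24,-0.18,0.06,0,0,0.475,1],[0.245,-0.185,0.05,0,0,0.475,1],[0.245,-0.185,0.05,0,0,0.475,1]]'
```

```text
[511.63798034 287.68540327 172.        ] [552.27390298 512.68774472 172.        ] [531.95594166 400.186574   172.        ] 228.64236674229667 -10.200000000000003 -7.9 -8.6
[array([695.78337569, 413.62280472, 170.        ]), array([682.35801638, 326.39001392, 170.        ])] -10.9 -8.700000000000003
[419.77438329 419.96380043 172.        ] -10.0
dot -1.5 arrow [np.float64(-115.9), np.float64(-118.1), np.float64(-119.8), np.float64(-120.7)]
clock: 0.9
eef_pos: [534.9, 392.8, 279.3]
tool_rot: [-3.137, -0.0, -3.131]
force: [-0.2, 0.2, -1.0]
width: 85.3
```

```bash
python3 -m pendant '[[-0.003,0.008,0,0,0,-0.12,1],[-0.003,0.008,-0.03,0,0,-0.17,1],[-0.003,0.008,-0.07,0,0,-0.17,1],[-0.003,0.008,-0.1,0,0,-0.17,1],[-0.003,0.008,-0.1,0,0,-0.17,1],[-0.003,0.008,-0.1,0,0,-0.17,-1],[-0.003,0.008,-0.1,0,0,-0.17,-1],[-0.003,0.008,-0.1,0,0,-0.17,-1]]'; python3 -m pendant '[[0,0,0,0,0,0,-1],[0,0,0,0,0,0,-1],[0,0,0,0,0,0,-1]]'; python3 - <<'E'
from h import *
print(ctrl.read_state())
t=ctrl.get_image("top"); crop(t,(75,120,275,270),4,"g1")
E
```

```text
clock: 1.7
eef_pos: [529.0, 407.7, 183.5]
tool_rot: [3.139, 0.002, 2.991]
force: [0.0, 0.7, 1.1]
width: 44.1
clock: 2.0
eef_pos: [528.0, 403.1, 182.5]
tool_rot: [-3.136, -0.001, 2.989]
force: [-3.7, -7.2, 8.6]
width: 12.8
{'clock': 2.0, 'qpos': array([-0.68156675,  0.70121863, -0.02494003,  1.51794428,  0.02391875,
        0.92723172,  0.70311648]), 'qd': array([ 0.00035154, -0.00035411,  0.00024978,  0.00119578, -0.00014177,
       -0.00147881, -0.00133521]), 'tau': array([-2.66079940e+00, -5.43153226e+01, -1.86624125e+00, -2.00758731e+01,
       -8.18816330e-01, -2.51084715e+00,  4.79388284e-02]), 'eef_pos': array([527.98999629, 403.0658277 , 182.54585418]), 'tool_rot': array([-3.13619244e+00, -6.72029928e-04,  2.98896864e+00]), 'force': array([-3.66959002, -7.18849925,  8.57728394]), 'torque': array([-1.5903117 ,  0.79293381, -0.0924405 ]), 'width': 12.757615671926585}
```

View pics/g1.png

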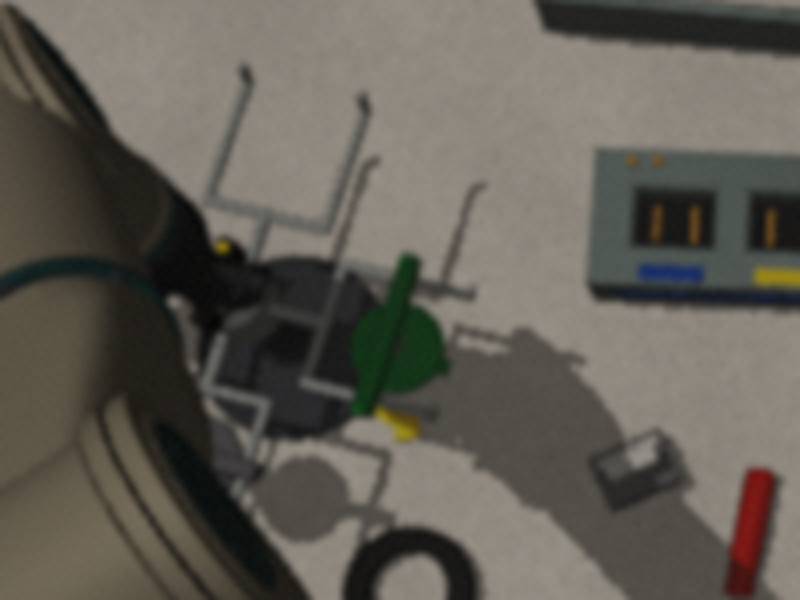

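g1 shows the fingers on the knob with the yellow dot at about (131,182), and the hook unchanged. The tool yaw gives the bar direction as −8.7°, which agrees with my −9.3°. Next I'll turn it about −1.90 rad.

```bash
python3 -m pendant '[[0,0,0.002,0,0,-0.1,-1],[0,0,0.002,0,0,-0.22,-1],[0,0,0.002,0,0,-0.35,-1],[0.001,0.001,0.002,0,0,-0.48,-1],[0.001,0.001,0.002,0,0,-0.61,-1],[0.001,0.001,0.002,0,0,-0.74,-1],[0.002,0.001,0.002,0,0,-0.87,-1],[0.002,0.001,0.002,0,0,-1.0,-1]]';python3 -m pendant '[[0,0,0,0,0,-0.13,-1],[0,0,0,0,0,-0.26,-1],[0,0,0,0,0,-0.39,-1],[0.001,0,0,0,0,-0.52,-1],[0.001,0.0,0,0,0,-0.65,-1],[0.001,0.001,0,0,0,-0.78,-1],[0.001,0.001,0,0,0,-0.9,-1],[0.001,0.001,0,0,0,-0.9,-1]]'; python3 - <<'E'
from h import *
print(ctrl.read_state()["torque"])
crop(ctrl.get_image("top"),(75,120,275,270),4,"g2")
s=ctrl.get_image("scene");cv2.imwrite("pics/s2.png",s)
E
```

```text
clock: 2.85
eef_pos: [532.6, 409.1, 182.7]
tool_rot: [3.136, -0.0, 1.986]
force: [9.6, 5.8, -12.7]
width: 13.2
clock: 3.65
eef_pos: [539.6, 408.7, 182.8]
tool_rot: [3.127, -0.009, 1.086]
force: [22.0, 3.8, -19.0]
width: 12.8
[ 0.88981316 -3.82306784  0.23747378]
```

View pics/g2.png

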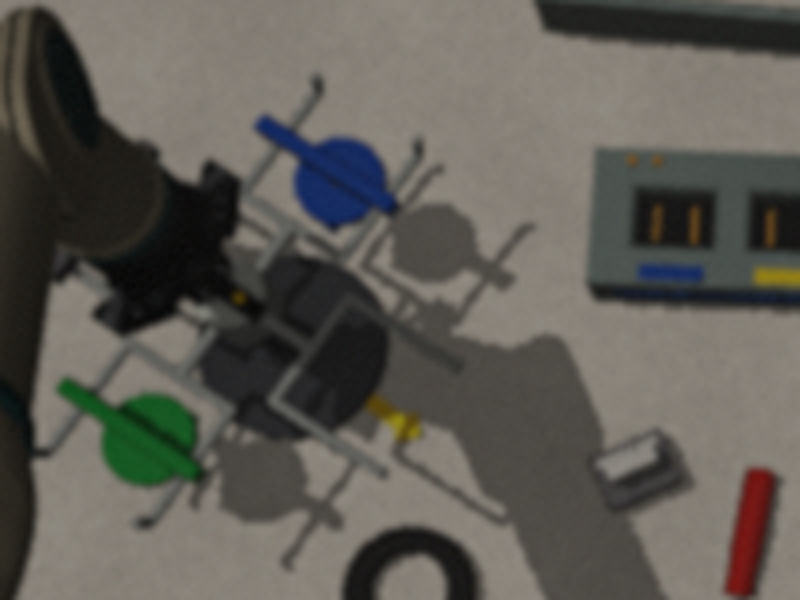

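g2 shows the empty hook now over the yellow arrow: cross rod (345,300)–(275,400), prong tips (460,365)/(385,472), arrow shaft (370,400) to tip (415,435). Now to quantify that.

```bash
python3 - <<'E'
from h import *
t=ctrl.get_image("top"); 
C=lambda u,v,z:onz("top",u/4+75,v/4+120,z)
ang=lambda d:np.degrees(np.arctan2(d[1],d[0])).round(1)
ge=[C(65,386,172),C(200,472,172)];be=[C(262,124,172),C(390,207,172)]
g=sum(ge)/2;b=sum(be)/2
print("caps",g,b,(g+b)/2,ang(g-b)+90,ang(b-g)-90,ang(ge[1]-ge[0])-90,ang(be[1]-be[0])-90)
tips=(C(462,367,154)+C(386,473,154))/2; rod=(C(345,300,154)+C(275,400,154))/2
print("hook",tips,rod,ang(tips-rod),ang(tips-(g+b)/2))
for lab,box,n in(("top",(155,205,190,240),"top"),("scene",(395,245,430,270),"scene")):
    im=t if n=="top" else cv2.imread("pics/s2.png")
    x0,y0,x1,y1=box;h=cv2.cvtColor(im[y0:y1,x0:x1],cv2.COLOR_BGR2HSV);m=cv2.inRange(h,(18,90,60),(38,255,255))
    p=np.argwhere(m)[:,::-1]+[x0,y0]; W=np.array([onz(n,*q,4)[:2] for q in p]); c=W.mean(0); w,V=np.linalg.eigh(np.cov(W.T)); v=V[:,1]*np.sign(-V[1,1])
    far=W[np.argsort((W-c)@v)[-3:]].mean(0)
    print(lab,len(p),c,ang(v),"far",far,"axis pts at 115:",far-115*v, ang(c-[532,400]),ang(far-[532,400]))
E
```

```text
caps [431.00449841 451.58577643 172.        ] [632.27806437 348.16808422 172.        ] [531.64128139 399.87693033 172.        ] 242.8 -117.2 -206.3 -207.9
hook [458.9089753  256.60185072 154.        ] [501.35709692 343.76663057 154.        ] -116.0 -116.9
top 88 [484.31817496 316.30108816] -119.3 far [472.08998631 297.72360634] axis pts at 115: [528.35166661 398.02127994] -119.7 -120.4
scene 79 [486.79601433 314.29699013] -118.2 far [474.4328826  295.28637593] axis pts at 115: [528.85972243 396.59145531] -117.8 -118.8
```

```bash
python3 -m pendant '[[0.003,0.001,-0.001,0,0,-0.025,-1],[0.006,0.001,-0.002,0,0,-0.025,-1],[0.006,0.001,-0.002,0,0,-0.025,-1]]'; python3 -m pendant '[[0,0,0,0,0,0,1],[0,0,0,0,0,0,1],[0,0,0,0,0,0,1],[0,0,0.03,0,0,0,1],[0,0,0.08,0,0,0,1],[0,-0.05,0.11,0,0,0,1],[0,-0.1,0.11,0,0,0,1],[0,-0.15,0.11,0,0,0,1]]'
```

```text
clock: 4.1
eef_pos: [539.7, 408.6, 182.7]
tool_rot: [3.138, -0.002, 1.064]
force: [4.0, -2.7, 2.8]
width: 12.6
clock: 4.9
eef_pos: [537.1, 266.3, 292.6]
tool_rot: [3.14, -0.002, 1.068]
force: [0.8, 0.5, 0.1]
width: 85.5
```

```bash
python3 -m pendant '[[0,-0.05,0,0,0,0.06,1],[0,-0.1,0,0,0,0.12,1],[0,-0.15,0,0,0,0.18,1],[0,-0.2,0,0,0,0.24,1],[0,-0.25,0,0,0,0.3,1],[0,-0.3,0,0,0,0.36,1],[-0.01,-0.35,0,0,0,0.42,1],[-0.03,-0.395,0,0,0,0.47,1]]'; python3 -m pendant '[[-0.01,-0.045,-0.02,0,0,0,1],[-0.02,-0.09,-0.04,0,0,0,1],[-0.03,-0.135,-0.07,0,0,0,1],[-0.035,-0.18,-0.1,0,0,0,1],[-0.035,-0.185,-0.12,0,0,0,1],[-0.035,-0.185,-0.12,0,0,0,1],[-0.035,-0.185,-0.12,0,0,0,1]]'; python3 - <<'E'
from h import *
t=ctrl.get_image("top");s=ctrl.get_image("scene"); cv2.imwrite("pics/t3.png",t);cv2.imwrite("pics/s3.png",s)
a=cv2.resize(t[140:300,75:435],None,fx=2.2,fy=2.2,interpolation=cv2.INTER_CUBIC)
b=cv2.resize(s[150:250,130:310],None,fx=2.2,fy=2.2,interpolation=cv2.INTER_CUBIC)
o=np.zeros((a.shape[0]+b.shape[0],a.shape[1],3),np.uint8);o[:a.shape[0]]=a;o[a.shape[0]:,:b.shape[1]]=b;cv2.imwrite("pics/m3.png",o)
E
```

```text
clock: 5.7
eef_pos: [507.5, -129.7, 291.3]
tool_rot: [3.14, 0.0, 1.539]
force: [-0.0, -0.8, -0.2]
width: 85.3
clock: 6.4
eef_pos: [472.2, -311.9, 171.1]
tool_rot: [-3.141, -0.002, 1.536]
force: [-0.3, 0.3, 1.1]
width: 85.7
```

View pics/m3.png

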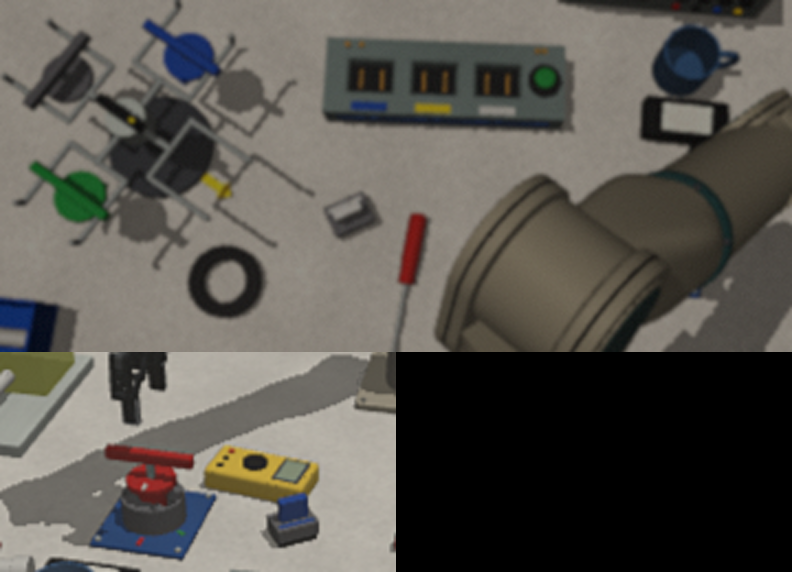

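The gripper is above and slightly behind the cap in the scene view, with its near fingertip at about scene (189,179). The carousel is now unobstructed: blue, grey and green caps hang, and the empty hook is over the arrow. Next I'll check the projection and the head angle.

```bash
python3 - <<'E'
from h import *
for x in (472+43,472-43): print(x,proj("scene",[x,-312,184]).round(1),proj("scene",[x,-312,171]).round(1))
t=cv2.imread("pics/t3.png"); ang=lambda d:np.degrees(np.arctan2(d[1],d[0])).round(1)
def pca(lo,hi,box,z,n="top",im=t):
    x0,y0,x1,y1=box;m=cv2.inRange(cv2.cvtColor(im[y0:y1,x0:x1],cv2.COLOR_BGR2HSV),np.array(lo),np.array(hi))
    W=np.array([onz(n,*(q+[x0,y0]),z)[:2] for q in np.argwhere(m)[:,::-1]]);c=W.mean(0);w,V=np.linalg.eigh(np.cov(W.T));return len(W),c.round(1),ang(V[:,1])
print("arrow",pca((18,90,60),(38,255,255),(155,205,190,240),4),pca((18,90,60),(38,255,255),(395,245,430,270),4,"scene",cv2.imread("pics/s3.png")))
C=lambda u,v,z:onz("top",u/2.2+75,v/2.2+140,z)
ge=[C(33,166,172),C(107,214,172)];be=[C(146,26,172),C(218,72,172)];gr=[C(30,103,172),C(88,36,172)]
g,b,r=sum(ge)/2,sum(be)/2,sum(gr)/2; a=(g+b)/2
print(a,ang(b-g)-90,ang(ge[1]-ge[0]),ang(be[1]-be[0]),ang(a-r))
crop(t,(75,130,215,235),5.7,"c5")
E
```

```text
515 [190.4 182.1] [190.8 186.3]
429 [200.4 167.3] [200.7 171.3]
arrow (89, array([485.5, 317.3]), np.float64(60.7)) (77, array([486.6, 314.6]), np.float64(60.7))
[531.53506838 399.94745985 172.        ] -119.5 -116.7 -117.6 -120.2
```

View pics/c5.png

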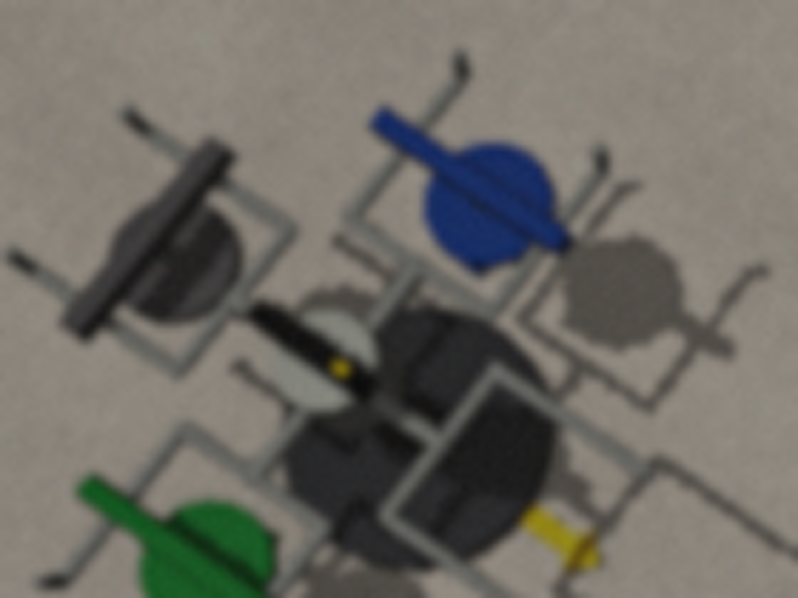

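```bash
python3 -m pendant '[[0,0,-0.03,0,0,0,1],[0,0,-0.06,0,0,0,1],[0,0,-0.085,0,0,0,1],[0,0,-0.085,0,0,0,1],[0,0,-0.085,0,0,0,-1],[0,0,-0.085,0,0,0,-1],[0,0,-0.085,0,0,0,-1],[0,0,-0.085,0,0,0,-1]]'; python3 -m pendant '[[0,0,0,0,0,0,-1],[0,0,0,0,0,0,-1],[0,0,0,0,0,0,-1]]'; python3 - <<'E'
from h import *
crop(ctrl.get_image("scene"),(150,150,270,240),6.6,"g4")
E
```

```text
clock: 7.3
eef_pos: [472.9, -313.2, 87.4]
tool_rot: [3.14, 0.001, 1.536]
force: [0.1, -0.1, -0.2]
width: 28.2
clock: 7.6
eef_pos: [471.1, -313.1, 87.0]
tool_rot: [-3.14, -0.0, 1.535]
force: [-2.9, 0.7, 6.9]
width: 12.5
```

View pics/g4.png

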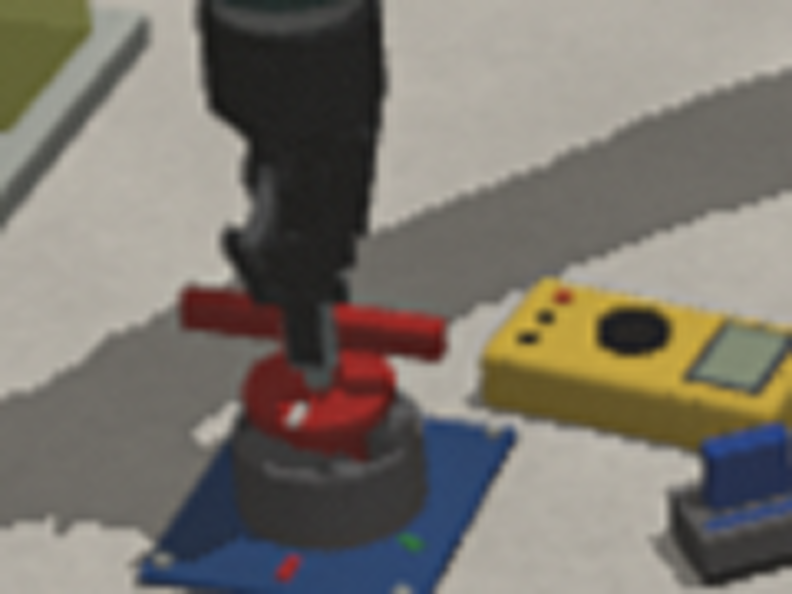

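g4 shows the bar gripped at its middle, with the cap's white mark at the red mark. Now I press.

```bash
python3 -m pendant '[[0,0,-0.004,0,0,0,-1],[0,0,-0.008,0,0,0,-1],[0,0,-0.012,0,0,0,-1],[0,0,-0.012,0,0,0,-1],[0,0,-0.012,0,0,0,-1]]'
```

```text
clock: 8.15
eef_pos: [471.1, -313.2, 75.4]
tool_rot: [-3.141, -0.001, 1.535]
force: [-4.5, 1.1, 11.9]
width: 13.2
```

```bash
python3 -m pendant '[[0,0,0.0005,0,0,0.14,-1],[0,0,0.0005,0,0,0.28,-1],[0,0,0.0005,0,0,0.42,-1],[0,0,0.0005,0,0,0.56,-1],[0,0,0.0005,0,0,0.7,-1],[0,0,0.0005,0,0,0.84,-1],[0,0,0.0005,0,0,0.97,-1],[0,0,0.0005,0,0,1.07,-1]]'; python3 -m pendant '[[0,0,0,0,0,0,-1],[0,0,0,0,0,0,-1]]'; python3 - <<'E'
from h import *
print(ctrl.read_state()["torque"])
crop(ctrl.get_image("scene"),(150,150,270,240),6.6,"g5")
E
```

```text
clock: 8.95
eef_pos: [467.8, -313.8, 75.7]
tool_rot: [-3.139, -0.006, 2.606]
force: [-9.8, 1.5, 16.1]
width: 12.9
clock: 9.15
eef_pos: [467.6, -313.8, 75.7]
tool_rot: [-3.139, -0.007, 2.602]
force: [-9.2, -0.3, 14.7]
width: 12.7
[ 0.03277895  2.4082783  -0.34148551]
```

View pics/g5.png

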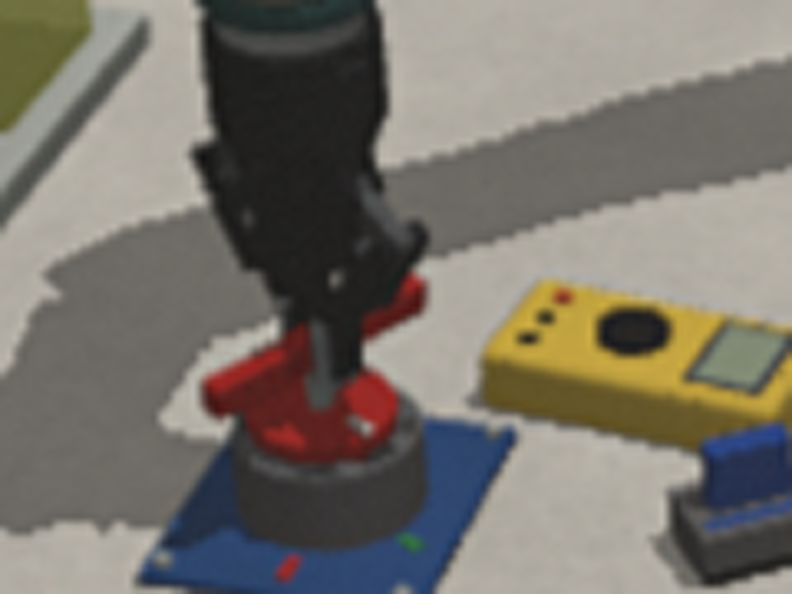

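g5 shows the cap turned about 61°, its white mark facing the green mark. Now I lift.

```bash
python3 -m pendant '[[-0.003,0,0,0,0,0,-1],[-0.003,0,0.01,0,0,0,-1],[-0.003,0,0.025,0,0,0,-1],[-0.003,0,0.04,0,0,0,-1],[-0.003,0,0.055,0,0,0,-1]]'; python3 - <<'E'
from h import *
crop(ctrl.get_image("scene"),(150,130,290,235),5.7,"g6")
E
```

```text
clock: 9.7
eef_pos: [469.1, -312.9, 130.3]
tool_rot: [3.141, 0.0, 2.605]
force: [0.8, -0.0, -1.6]
width: 13.3
```

View pics/g6.png

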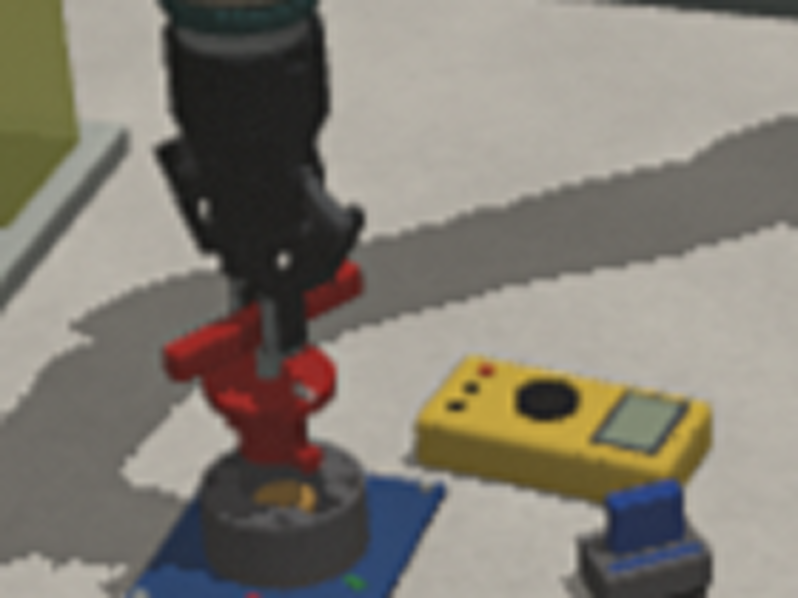

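g6 shows the cap fully out, with the brass plunger visible below it. I've viewed 13 pictures, so from here I'll rely on numbers. Next, carry it to the hook at height.

```bash
python3 -m pendant '[[0,0,0.045,0,0,0,-1],[0,0,0.09,0,0,0,-1],[0,0.03,0.12,0,0,0,-1],[0.002,0.075,0.125,0,0,0,-1],[0.004,0.12,0.125,0,0,0,-1],[0.008,0.165,0.125,0,0,0,-1],[0.015,0.21,0.125,0,0,0,-1],[0.02,0.255,0.125,0,0,0.01,-1]]'; python3 -m pendant '[[0,0.045,0,0,0,0,-1],[0,0.09,0,0,0,0.01,-1],[0,0.135,0,0,0,0.01,-1],[0,0.18,0,0,0,0.02,-1],[-0.005,0.225,0,0,0,0.02,-1],[-0.01,0.27,0,0,0,0.02,-1],[-0.012,0.315,0,0,0,0.02,-1],[-0.012,0.345,0,0,0,0.02,-1]]'; python3 -m pendant '[[0,0.013,0,0,0,0,-1],[0,0.013,0,0,0,0,-1],[0,0.013,0,0,0,0,-1],[0,0.013,0,0,0,0,-1]]';  cat > bar.py <<'E'
from h import *
import sys
x0,y0,x1,y1=map(int,sys.argv[2:6]); z=float(sys.argv[6]); nm=sys.argv[7]
for n in("scene","top"):
    im=ctrl.get_image(n); cv2.imwrite(f"pics/{nm}_{n}.png",im)
    if n==sys.argv[1]:
        for b in blobs(im,(0,130,50),(10,255,255),(x0,y0,x1,y1),5):
            print(n,b,onz(n,*b[1],z).round(1))
E
python3 bar.py scene 360 60 540 230 270 h1
```

```text
clock: 10.55
eef_pos: [489.3, -56.0, 254.6]
tool_rot: [3.141, 0.0, 2.616]
force: [1.1, -0.2, -3.1]
width: 13.0
clock: 11.35
eef_pos: [475.8, 291.3, 254.3]
tool_rot: [3.14, -0.002, 2.639]
force: [-0.0, 1.1, -1.1]
width: 12.9
clock: 11.75
eef_pos: [477.7, 297.5, 254.6]
tool_rot: [-3.14, 0.001, 2.632]
force: [-0.8, -0.0, -0.3]
width: 12.7
scene (454, [420.7, 184.9], ([422.0, 181.6], [24.4, 34.0], 5.2)) [550.6 284.1 270. ]
scene (27, [380.3, 64.9], ([380.3, 65.0], [2.3, 10.3], 8.1)) [-380.6  169.8  270. ]
```

```bash
python3 - <<'E'
import cv2,numpy as np
a=cv2.resize(cv2.imread("pics/h1_scene.png")[130:290,360:460],None,fx=3.7,fy=3.7,interpolation=2)
b=cv2.resize(cv2.imread("pics/h1_top.png")[150:260,90:200],None,fx=3.7,fy=3.7,interpolation=2)
o=np.zeros((592,790,3),np.uint8);o[:a.shape[0],:370]=a;o[:b.shape[0],375:375+b.shape[1]]=b;cv2.imwrite("pics/m7.png",o)
E
```

```text
(no output)
```

View pics/m7.png

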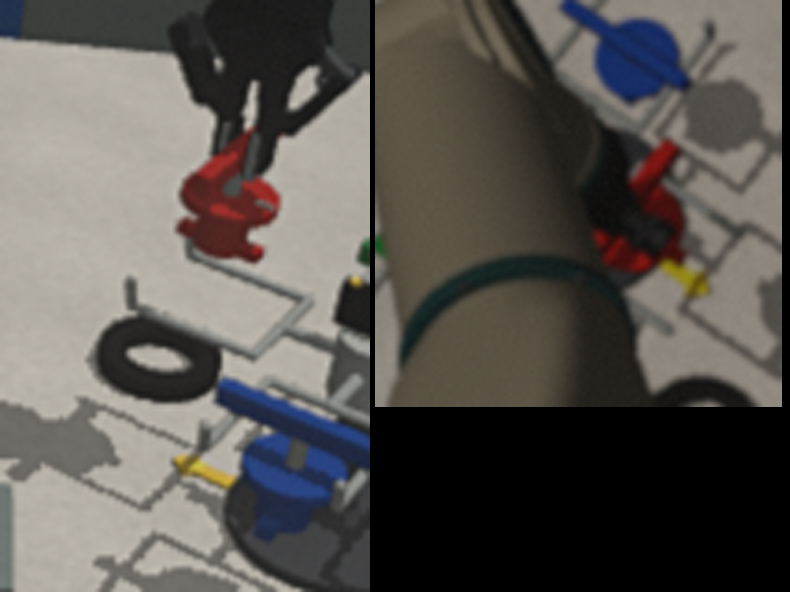

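m7 shows the cap hanging level from the gripper above the hook, with its bar parallel to the cross rod. Hook corners in the scene image are about (428.9,225.9), (443.8,210.5), (395.1,212.4) and (411.4,198.4). Cap lugs are about (410.5,191.6) and (427.6,198.4).

```bash
python3 - <<'E'
from h import *
ang=lambda d:np.degrees(np.arctan2(d[1],d[0])).round(1)
S=lambda u,v,z:onz("scene",u/3.7+360,v/3.7+130,z)
T=lambda u,v,z:onz("top",(u-375)/3.7+90,v/3.7+150,z)
c=[S(255,355,150),S(310,298,150),S(130,303,150),S(190,253,150)]
print("hook",[x.round(0) for x in c],(sum(c)/4).round(1),ang((c[2]+c[3]-c[0]-c[1])),ang(c[1]-c[0]))
l=[S(187,228,202),S(250,253,202)]; print("lugs",l,(sum(l)/2).round(1),np.linalg.norm(l[1]-l[0]),ang(l[0]-l[1]))
print("disc scene",S(230.5,200,241).round(1))
print("bar end top",T(672,148,281).round(1),"expected from tool",[477.7-60*np.cos(2.632),297.5-60*np.sin(2.632)])
E
```

```text
hook [array([543., 325., 150.]), array([461., 369., 150.]), array([495., 241., 150.]), array([417., 285., 150.])] [478.9 304.8 150. ] -118.8 151.9
lugs [array([470.25313892, 273.16271837, 202.        ]), array([495.21390843, 315.26367781, 202.        ])] [482.7 294.2 202. ] 48.944160023600375 -120.7
disc scene [493.5 295.5 241. ]
bar end top [524.7 266.9 281. ] expected from tool [np.float64(530.0765975488953), np.float64(268.2306981770822)]
```

```bash
python3 -m pendant '[[0.001,0.003,-0.02,0,0,0,-1],[0.001,0.003,-0.04,0,0,0,-1],[0.001,0.003,-0.055,0,0,0,-1],[0.001,0.003,-0.07,0,0,0,-1],[0.001,0.003,-0.08,0,0,0,-1],[0.001,0.003,-0.08,0,0,0,-1]]'
```

```text
clock: 12.45
eef_pos: [477.6, 301.9, 173.6]
tool_rot: [-3.139, -0.001, 2.635]
force: [0.3, 0.2, -1.0]
width: 12.8
```

```bash
python3 -m pendant '[[0,0,-0.01,0,0,0,-1],[0,0,-0.02,0,0,0,-1],[0,0,-0.026,0,0,0,-1],[0,0,-0.026,0,0,0,-1]]'
```

```text
clock: 12.85
eef_pos: [477.6, 302.7, 147.7]
tool_rot: [-3.14, -0.001, 2.636]
force: [-0.2, 0.3, -2.5]
width: 12.8
```

```bash
python3 -m pendant '[[0,0,-0.0025,0,0,0,-1],[0,0,-0.004,0,0,0,-1],[0,0,-0.004,0,0,0,-1]]'; python3 bar.py scene 370 170 460 260 172 h2
```

```text
clock: 13.15
eef_pos: [478.6, 303.2, 146.3]
tool_rot: [3.141, 0.001, 2.636]
force: [-1.7, -2.0, 8.0]
width: 12.8
scene (284, [413.5, 220.2], ([413.7, 217.3], [17.2, 33.3], 2.3)) [558.1 282.5 172. ]
scene (56, [424.2, 217.6], ([423.3, 217.6], [6.9, 11.0], 78.7)) [540.6 309.6 172. ]
```

The bar rests on the prongs, with +8 N up at the expected height. I'll release partly and rise.

```bash
python3 -m pendant '[[0,0,0.002,0,0,0,-1],[0,0,0.002,0,0,0,0],[0,0,0.002,0,0,0,0],[0,0,0.002,0,0,0,0],[0,0,0.002,0,0,0,0],[0,0,0.01,0,0,0,0],[0,0,0.03,0,0,0,0],[0,0,0.06,0,0,0,0]]'; python3 -m pendant '[[0,0,0.04,0,0,0,0.2],[0,-0.045,0.06,0,0,0.1,0.6],[0,-0.09,0.06,0,0,0.2,1],[0,-0.135,0.06,0,0,0.3,1],[0,-0.15,0.06,0,0,0.3,1]]'; python3 bar.py top 140 180 200 250 172 h3; python3 - <<'E'
from h import *
t=cv2.imread("pics/h3_top.png"); s=cv2.imread("pics/h3_scene.png")
for b in blobs(t,(0,0,120),(180,60,255),(222,226,246,246),8): print(b,onz("top",*b[1],62).round(1))
for b in blobs(t,(105,120,50),(125,255,255),(290,225,340,260)): print(b,onz("top",*b[1],62).round(1))
a=cv2.resize(t[165:265,90:270],None,fx=4.4,fy=4.4,interpolation=2);b=cv2.resize(s[180:250,380:480],None,fx=2.2,fy=2.2,interpolation=2)
o=np.zeros((600,792,3),np.uint8);o[:440]=a;o[440:440+154,:220]=b
b=cv2.resize(s[190:250,240:370],None,fx=2.5,fy=2.5,interpolation=2);o[440:590,230:555]=b
cv2.imwrite("pics/m8.png",o)
E
```

```text
clock: 14.05
eef_pos: [477.2, 302.5, 204.5]
tool_rot: [-3.139, -0.002, 2.636]
force: [-0.2, 0.3, -0.2]
width: 42.6
clock: 14.55
eef_pos: [478.2, 147.5, 265.5]
tool_rot: [-3.139, 0.001, 2.931]
force: [-0.3, -0.4, 0.6]
width: 85.2
top (261, [160.7, 220.3], ([158.5, 220.0], [25.3, 18.3], 86.2)) [463.5 310.2 172. ]
(63, [233.5, 227.3], ([235.0, 228.5], [5.0, 20.0], 90.0)) [481.9 120.4  62. ]
(38, [231.1, 234.8], ([231.2, 234.4], [4.5, 8.9], 63.4)) [458.6 125.   62. ]
(91, [313.0, 242.0], ([312.5, 242.4], [7.0, 14.6], 59.0)) [ 459.4 -121.    62. ]
```

View pics/m8.png

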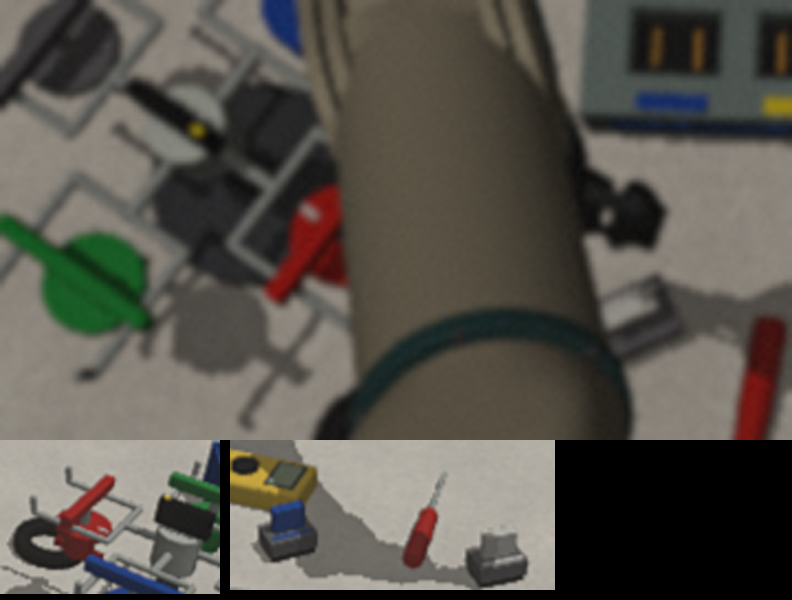

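m8 shows the red cap hanging by its bar across both prongs with the gripper clear. Both modules seem to be where they were. I'll measure their ridges precisely and check for shifts against the first images.

```bash
cat > mod.py <<'E'
from h import *
ang=lambda d:np.degrees(np.arctan2(d[1],d[0])).round(1)
def ridge(im,lo,hi,box,z=62,n="top"):
    x0,y0,x1,y1=box;m=cv2.inRange(cv2.cvtColor(im[y0:y1,x0:x1],cv2.COLOR_BGR2HSV),np.array(lo),np.array(hi))
    k,l,st,ce=cv2.connectedComponentsWithStats(m)
    if k<2: return None
    i=1+st[1:,4].argmax()
    W=np.array([onz(n,*(q+[x0,y0]),z)[:2] for q in np.argwhere(l==i)[:,::-1]]);c=W.mean(0);w,V=np.linalg.eigh(np.cov(W.T));a=ang(V[:,1])
    return len(W),c.round(1).tolist(),a,(np.sqrt(12*w)).round(0).tolist()
BL=((105,110,50),(125,255,255));WH=((0,0,130),(180,50,255))
E
python3 - <<'E'
from mod import *
for f in("top0","t3","h3_top"):
    t=cv2.imread(f"pics/{f}.png"); print(f,"blue",ridge(t,*BL,(295,230,330,258)),"white",[ridge(t,(0,0,v),(180,50,255),(225,229,240,240)) for v in(130,140,150)])
a,b,c=[cv2.imread(f"pics/{f}.png").astype(int) for f in("scene0","s3","h3_scene")]
for bx in((325,220,365,255),(245,205,280,240)):
    x0,y0,x1,y1=bx; print(np.abs(a-b)[y0:y1,x0:x1].mean(),np.abs(a-c)[y0:y1,x0:x1].mean())
t=cv2.imread("pics/top0.png"); print(cv2.cvtColor(t,cv2.COLOR_BGR2GRAY)[226:248,222:250])
E
```

```text
top0 blue (101, [458.6, -119.7], np.float64(121.3), [22.0, 42.0]) white [(24, [458.6, 123.6], np.float64(117.1), [7.0, 35.0]), None, None]
t3 blue None white [(45, [459.9, 123.3], np.float64(117.6), [12.0, 36.0]), (21, [458.7, 123.3], np.float64(118.4), [7.0, 32.0]), None]
h3_top blue (95, [459.3, -121.2], np.float64(122.1), [22.0, 40.0]) white [(25, [458.2, 125.0], np.float64(118.5), [10.0, 23.0]), (13, [457.2, 125.6], np.float64(118.0), [6.0, 21.0]), None]
3.8528571428571428 6.301666666666667
2.604625850340136 18.407891156462586
[[124 124 125 124 123 125 124 124 124 125 124 127 125 123 122 121 114 112
  119 126 127 127 125 125 123 121 123 123]
 [124 123 124 121 124 124 124 125 121 122 123 121 121 118 112 104  94  90
  104 119 125 127 126 125 123 121 121 123]
 [125 124 123 123 122 124 123 121 121 120 116 110 108 104  95  91  87  78
   84  99 112 121 126 125 125 123 121 123]
 [125 127 125 123 124 124 124 121 119 110 103  91  88  90  95 104 102  84
   72  75  87 106 120 124 124 124 124 126]
 [125 125 125 126 125 120 116 112 106  97  90  85  90 102 113 119 107  83
   64  61  67  90 109
[... 1311 characters left out ...]
128 125 114  89  69  61  62  60  59  56  55  57  58  60  57  55  50  48
   50  52  55  62  69  78  87  95 108 119]
 [128 127 120 101  77  64  63  63  63  63  61  61  55  51  46  46  49  54
   60  68  70  78  88  97 107 113 116 120]
 [127 127 124 111  88  68  63  62  63  61  56  49  45  44  50  55  61  71
   79  88  92  97 110 116 119 122 121 121]
 [126 124 125 117  94  72  62  61  56  53  47  45  47  53  62  69  79  87
   99 110 115 117 120 123 123 122 123 122]
 [122 125 125 120 101  78  61  52  44  45  50  55  62  70  77  89  98 107
  115 121 122 122 123 123 122 123 124 124]
 [124 124 125 123 115  96  74  58  54  57  67  71  78  87  99 108 115 117
  119 120 122 122 123 123 124 121 123 122]]
```

```bash
python3 - <<'E'
from mod import *
for f in("top0","t3"):
  t=cv2.imread(f"pics/{f}.png"); g=cv2.GaussianBlur(cv2.cvtColor(t,cv2.COLOR_BGR2GRAY),(3,3),0)
  for nm,(x0,y0,x1,y1) in dict(blue=(229,163,258,186),yellow=(258,163,287,187),white=(287,164,316,188)).items():
    p=g[y0:y1,x0:x1]; cy,cx=(y1-y0)//2,(x1-x0)//2
    m=(p<58).astype(np.uint8); m=cv2.morphologyEx(m,cv2.MORPH_CLOSE,np.ones((9,9)))
    ys,xs=np.where(m); c=[xs.min()+x0,xs.max()+x0,ys.min()+y0,ys.max()+y0]; cc=[(c[0]+c[1])/2,(c[2]+c[3])/2]
    a=onz("top",c[0]-.5,cc[1],55);b=onz("top",c[1]+.5,cc[1],55);u=onz("top",cc[0],c[2]-.5,55);d=onz("top",cc[0],c[3]+.5,55)
    print(f,nm,c,onz("top",*cc,55).round(1),"dy",(a-b)[1].round(1),"dx",(u-d)[0].round(1))
g=cv2.cvtColor(cv2.imread("pics/t3.png"),cv2.COLOR_BGR2GRAY)
print("col 244",g[158:196,239:250].mean(1).astype(int)); print("col 301",g[158:196,296:307].mean(1).astype(int)); print("row 175",g[170:180,225:320].mean(0).astype(int))
E
python3 -m pendant '[[-0.01,0.0,-0.04,0,0,-0.14,1],[-0.017,-0.01,-0.08,0,0,-0.28,1],[-0.017,-0.02,-0.12,0,0,-0.42,1],[-0.017,-0.024,-0.14,0,0,-0.56,1],[-0.017,-0.024,-0.14,0,0,-0.7,1],[-0.017,-0.024,-0.14,0,0,-0.79,1],[-0.017,-0.024,-0.14,0,0,-0.79,1]]'
```

```text
top0 blue [np.int64(229), np.int64(257), np.int64(163), np.int64(185)] [653.1 111.1  55. ] dy 89.7 dx 74.2
top0 yellow [np.int64(258), np.int64(286), np.int64(163), np.int64(186)] [659.8  21.2  55. ] dy 89.7 dx 77.5
top0 white [np.int64(287), np.int64(315), np.int64(164), np.int64(187)] [664.9 -68.8  55. ] dy 89.7 dx 77.6
t3 blue [np.int64(229), np.int64(257), np.int64(163), np.int64(185)] [653.1 111.1  55. ] dy 89.7 dx 74.2
t3 yellow [np.int64(258), np.int64(286), np.int64(168), np.int64(186)] [651.8  20.4  55. ] dy 89.6 dx 61.2
t3 white [np.int64(287), np.int64(315), np.int64(169), np.int64(187)] [656.9 -69.4  55. ] dy 89.6 dx 61.3
col 244 [90 81 80 80 81 81 82 78 67 51 36 29 27 29 36 38 37 38 38 38 37 36 34 44
 65 79 81 76 63 49 46 52 59 55 41 30 31 47]
col 301 [128 112  87  76  76  76  77  77  77  75  66  51  36  28  25  28  35  38
  37  37  37  36  37  36  35  41  59  74  79  88 108 128 133 122  96  65
  41  30]
row 175 [82 83 82 82 83 83 80 67 47 30 23 23 32 49 54 40 26 23 24 23 23 25 43 59
 49 31 23 27 46 67 78 80 80 81 81 78 65 46 29 22 24 39 55 48 30 23 23 24
 24 23 29 44 51 39 25 23 32 52 69 77 78 78 78 78 75 62 43 26 23 28 40 49
 39 26 24 25 24 24 25 38 51 46 32 25 25 35 53 70 77 74 59 40 35 40 49]
clock: 15.35
eef_pos: [461.3, 131.5, 124.4]
tool_rot: [3.141, -0.001, 2.148]
force: [0.4, 0.2, 0.5]
width: 85.4
```

```bash
python3 -m pendant '[[0,-0.0085,0,0,0,-0.01,1],[0,-0.0085,0,0,0,-0.01,1]]'; python3 - <<'E'
from mod import *
for p in((243.0,174.1),(300.75,176.25)): print(onz("top",*p,55).round(1))
s=ctrl.get_image("scene");cv2.imwrite("pics/s9.png",s)
a=cv2.imread("pics/h3_scene.png").astype(int); print(np.abs(a-s)[235:255,330:365].mean(), np.abs(a-s)[205:240,245:280].mean())
print(blobs(s,BL[0],BL[1],(245,205,280,240))[:1],blobs(cv2.imread("pics/scene0.png"),BL[0],BL[1],(245,205,280,240))[:1])
print("white ridge scene",*[blobs(im,(0,0,115),(180,40,255),(332,224,362,238))[:2] for im in(s,cv2.imread("pics/scene0.png"))],sep="\n")
E
```

```text
clock: 15.55
eef_pos: [461.2, 120.1, 124.9]
tool_rot: [-3.142, 0.0, 2.136]
force: [0.6, 0.7, 0.4]
width: 85.1
[652.8 111.   55. ]
[662.4 -68.2  55. ]
7.150952380952381 5.844353741496598
[(131, [263.0, 220.2], ([262.9, 220.1], [10.4, 13.5], 78.7))] [(122, [262.9, 220.3], ([262.6, 220.3], [10.4, 12.5], 80.5))]
white ridge scene
[(271, [347.2, 229.0], ([346.5, 230.5], [13.0, 29.0], 90.0))]
[(268, [347.2, 228.9], ([346.5, 230.5], [13.0, 29.0], 90.0))]
```

```bash
python3 -m pendant '[[0,0.003,-0.03,0,0,0,1],[0,0.003,-0.06,0,0,0,1],[0,0.003,-0.087,0,0,0,1],[0,0.003,-0.087,0,0,0,1],[0,0.003,-0.087,0,0,0,-1],[0,0.003,-0.087,0,0,0,-1],[0,0.003,-0.087,0,0,0,-1],[0,0.003,-0.087,0,0,0,-1]]'; python3 -m pendant '[[0,0,0,0,0,0,-1],[0,0,0,0,0,0,-1],[0,0,0,0,0,0,-1]]'
```

```text
clock: 16.4
eef_pos: [461.9, 123.9, 38.8]
tool_rot: [3.14, 0.0, 2.136]
force: [0.0, -0.3, -0.1]
width: 28.4
clock: 16.7
eef_pos: [461.3, 123.8, 38.0]
tool_rot: [3.141, -0.0, 2.136]
force: [0.3, 0.9, 3.7]
width: 13.0
```

```bash
python3 -m pendant '[[0,0,0.045,0,0,0,-1],[0,-0.005,0.09,0,0,-0.03,-1],[0.03,-0.035,0.1,0,0,-0.1,-1],[0.063,-0.067,0.1,0,0,-0.2,-1],[0.096,-0.1,0.1,0,0,-0.3,-1],[0.129,-0.132,0.1,0,0,-0.4,-1],[0.162,-0.165,0.1,0,0,-0.5,-1],[0.2,-0.191,0.1,0,0,-0.511,-1]]'; python3 -m pendant '[[0,0,0,0,0,0,-1],[0,0,0,0,0,0,-1],[0,0,0,0,0,0,-1]]'; python3 - <<'E'
from mod import *
for n in("top","scene"): cv2.imwrite(f"pics/w_{n}.png",ctrl.get_image(n))
for p in([662,-68,100],[662-22,-68-30,100],[662-22,-68+30,100],[662-22,-38,130]): print(proj("top",p).round(1),proj("scene",p).round(1))
E
```

```text
clock: 17.5
eef_pos: [661.2, -70.0, 137.4]
tool_rot: [-3.14, 0.001, 1.621]
force: [1.0, -0.4, -0.7]
width: 12.8
clock: 17.8
eef_pos: [659.8, -66.0, 137.0]
tool_rot: [-3.139, -0.001, 1.626]
force: [-0.4, -0.0, -1.0]
width: 13.0
[301.4 172. ] [267.4 250.7]
[310.8 179.8] [257.6 244. ]
[290.9 178.1] [280.8 246.9]
[291.1 175.1] [281.  237.3]
```

```bash
python3 - <<'E'
from mod import *
s=cv2.imread("pics/w_scene.png"); h=cv2.cvtColor(s,cv2.COLOR_BGR2GRAY)
for z in(105,115,122):
    a=proj("scene",[680,-65,z]); r=int(round(a[1])); print(z,a.round(1),h[r-1:r+2,248:300].mean(0).astype(int))
    for y in(-98,-38): print(y,proj("scene",[681,y,z]).round(1))
t=cv2.imread("pics/w_top.png"); g=cv2.cvtColor(t,cv2.COLOR_BGR2GRAY); a=proj("top",[638,-66,130]);print(a,g[int(a[1])-14:int(a[1])+14:1,int(a[0])-16:int(a[0])+16:2])
E
```

```text
105 [267.1 253.7] [ 69  69  70  69  68  69  69  69  57  58  57  57  56  55  56  58  54  57
  59  50  49  50  44  42  38  36  41  42  37  44 100 116 121 120 120 124
 125 125 130 131 135 137 137 143 143 143 154 158 158 157 158 162]
-98 [253.9 252.2]
-38 [277.8 255.3]
115 [267.1 250.4] [120 124 127 127 136 146 132  79  48  48  50  50  50  50  51  51  52  52
  51  51  51  52  51  51  52  51  51  52  52  50  52  90 162 176 174 174
 174 172 174 175 174 175 177 177 178 176 174 173 172 172 175 175]
-98 [253.9 249. ]
-38 [277.8 252.1]
122 [267.1 248.2] [175 178 176 175 175 180 153  86  47  47  49  50  49  49  51  52  52  53
  53  54  55  55  55  55  55  55  55  57  58  60  58  64 144 171 172 171
 172 173 175 175 175 176 177 176 175 175 174 172 173 172 174 176]
-98 [253.8 246.8]
-38 [277.9 249.8]
[300.60909357 176.59445846] [[ 73  73  73  71  69  64  56  48  37  41  34  39  42  35  23  40]
 [ 75  73  74  72  67  64  55  47  39  37  28  34  39  32  30  52]
 [ 75  75  75  70  67  63  56  47  41  35  30  34  40  29  42  52]
 [ 75  76  75  71  67  60  52  45  45  34  34  28  39  33  50  50]
 [ 76 
[... 902 characters left out ...]
  40  30  23  20  26  43  44]
 [ 50  47  42  44  42  41  40  42  40  39  29  21  17  26  40  44]
 [ 48  44  43  40  43  43  41  41  42  38  29  24  17  26  43  47]
 [ 45  43  44  41  42  43  41  42  40  34  29  25  16  25  42  46]
 [ 47  44  42  44  40  41  42  41  40  33  28  25  20  28  44  45]
 [ 43  45  42  42  42  43  43  41  40  32  33  37  35  35  43  48]
 [ 41  41  44  43  41  41  41  42  41  36  45  54  54  45  46  46]
 [ 40  43  42  44  42  43  42  40  42  55  60  70  71  57  44  48]
 [ 38  42  42  42  44  41  41  41  50  81  83  84  85  67  48  45]
 [ 37  41  42  41  43  43  41  42  67 107 108 105  99  69  47  47]
 [ 37  40  42  42  43  43  43  37  85 129 130 128 119  62  45  47]]
```

The housing edges in the scene image put the module's centre at y≈−68.3, against the pocket at −68.2. x needs +2.5 mm. Next I lower it into the mouth.

```bash
python3 -m pendant '[[0.0025,0,-0.015,0,0,0,-1],[0.0025,0,-0.03,0,0,0,-1],[0.0025,0,-0.04,0,0,0,-1],[0.0025,0,-0.048,0,0,0,-1],[0.0025,0,-0.048,0,0,0,-1]]'; python3 -m pendant '[[0,0,-0.004,0,0,0,-1],[0,0,-0.008,0,0,0,-1],[0,0,-0.01,0,0,0,-1],[0,0,-0.01,0,0,0,-1]]'
```

```text
clock: 18.4
eef_pos: [662.4, -67.2, 87.8]
tool_rot: [-3.138, -0.0, 1.625]
force: [0.1, -0.3, -1.8]
width: 13.1
clock: 18.8
eef_pos: [663.6, -67.4, 79.6]
tool_rot: [-3.141, -0.0, 1.625]
force: [0.0, 0.0, -0.1]
width: 12.7
```

```bash
python3 -m pendant '[[0,0,-0.006,0,0,0,-1],[0,0,-0.012,0,0,0,-1],[0,0,-0.016,0,0,0,-1],[0,0,-0.018,0,0,0,-1],[0,0,-0.018,0,0,0,-1],[0,0,-0.018,0,0,0,-1]]'
```

```text
clock: 19.4
eef_pos: [664.5, -67.5, 62.9]
tool_rot: [3.14, 0.0, 1.625]
force: [-0.5, 1.7, 7.9]
width: 12.8
```

```bash
python3 -m pendant '[[0,0,-0.003,0,0,0,-1],[0,0,-0.006,0,0,0,-1],[0,0,-0.008,0,0,0,-1],[0,0,-0.008,0,0,0,-1]]'
```

```text
clock: 19.8
eef_pos: [665.2, -67.5, 62.4]
tool_rot: [3.137, -0.001, 1.625]
force: [-13.4, 3.5, 51.3]
width: 13.0
```

The module bottomed at 62.4 mm with 51 N, as expected for home. I'll release, lift, and check blue from both cameras.

```bash
python3 -m pendant '[[0,0,0.006,0,0,0,-1],[0,0,0.008,0,0,0,0],[0,0,0.008,0,0,0,0],[0,0,0.008,0,0,0,0],[0,0,0.03,0,0,0,0],[0,0.0,0.07,0,0,0,0],[0,0.04,0.11,0,0,0.1,0],[0,0.08,0.12,0,0,0.2,0]]'; python3 - <<'E'
from mod import *
for n in("top","scene"): cv2.imwrite(f"pics/x_{n}.png",ctrl.get_image(n))
t,s=cv2.imread("pics/x_top.png"),cv2.imread("pics/x_scene.png")
print("blue",ridge(t,*BL,(285,220,345,270)),blobs(s,BL[0],BL[1],(230,195,300,250))[:2])
print("mm edge",onz("top",210+410/4,145+490/4,34),onz("top",210+600/4,145+535/4,34))
E
```

```text
clock: 20.6
eef_pos: [665.6, 9.5, 176.5]
tool_rot: [3.138, 0.004, 1.823]
force: [1.1, 0.6, -0.3]
width: 42.4
blue (99, [458.3, -119.3], np.float64(120.7), [22.0, 41.0]) [(126, [262.7, 220.5], ([262.6, 220.4], [10.5, 12.5], 80.5)), (19, [263.7, 227.5], ([264.0, 227.5], [1.2, 14.3], 77.5))]
mm edge [ 386.49904832 -127.03813227   34.        ] [ 366.05245364 -271.23436387   34.        ]
```

```bash
python3 -m pendant '[[-0.034,-0.022,0,0,0,0.06,0],[-0.068,-0.044,0,0,0,0.12,0],[-0.103,-0.066,0,0,0,0.18,0],[-0.137,-0.088,0,0,0,0.24,0],[-0.172,-0.11,-0.02,0,0,0.31,0],[-0.205,-0.13,-0.05,0,0,0.315,0],[-0.205,-0.13,-0.07,0,0,0.315,0],[-0.205,-0.13,-0.07,0,0,0.315,0]]'; python3 -m pendant '[[0,0,0,0,0,0,0],[0,0,0,0,0,0,0]]'; python3 - <<'E'
from mod import *
s=ctrl.get_image("scene"); print(blobs(s,BL[0],BL[1],(230,195,300,250))[:2])
E
```

```text
clock: 21.5
eef_pos: [455.8, -117.6, 101.3]
tool_rot: [-3.137, -0.004, 2.138]
force: [0.7, 0.3, 1.3]
width: 42.7
clock: 21.7
eef_pos: [460.3, -116.9, 104.3]
tool_rot: [3.14, 0.001, 2.141]
force: [0.2, 0.2, -1.3]
width: 42.6
[(123, [262.8, 220.4], ([262.6, 220.3], [10.4, 12.5], 80.5)), (13, [266.0, 227.0], ([266.0, 227.0], [1.0, 10.2], 76.0))]
```

```bash
python3 -m pendant '[[0,-0.003,-0.02,0,0,0,0],[0,-0.003,-0.045,0,0,0,0],[0,-0.003,-0.066,0,0,0,0],[0,-0.003,-0.066,0,0,0,0],[0,-0.003,-0.066,0,0,0,-1],[0,-0.003,-0.066,0,0,0,-1],[0,-0.003,-0.066,0,0,0,-1],[0,-0.003,-0.066,0,0,0,-1]]'; python3 -m pendant '[[0,0,0,0,0,0,-1],[0,0,0,0,0,0,-1]]'
```

```text
clock: 22.55
eef_pos: [459.3, -120.4, 38.5]
tool_rot: [3.14, 0.001, 2.14]
force: [-0.1, -0.5, 1.3]
width: 13.1
clock: 22.75
eef_pos: [459.3, -120.5, 38.4]
tool_rot: [3.14, 0.001, 2.14]
force: [-0.3, 0.0, 6.2]
width: 12.7
```

```bash
python3 -m pendant '[[0,0,0.045,0,0,0,-1],[0,0.01,0.09,0,0,-0.03,-1],[0.02,0.04,0.11,0,0,-0.1,-1],[0.05,0.075,0.11,0,0,-0.2,-1],[0.08,0.11,0.11,0,0,-0.3,-1],[0.11,0.145,0.11,0,0,-0.4,-1],[0.145,0.18,0.11,0,0,-0.5,-1],[0.18,0.21,0.11,0,0,-0.515,-1]]'; python3 -m pendant '[[0.015,0.0215,-0.01,0,0,0,-1],[0.015,0.0215,-0.01,0,0,0,-1],[0.015,0.0215,-0.01,0,0,0,-1],[0.015,0.0215,-0.01,0,0,0,-1]]'; python3 - <<'E'
from mod import *
s=ctrl.get_image("scene");cv2.imwrite("pics/y_scene.png",s); h=cv2.cvtColor(s,cv2.COLOR_BGR2GRAY)
e=ctrl.read_state()["eef_pos"];print(e)
b=e[2]-38
for z in(b+14,b+21):
    fl=[652.8+23.6,111-28.8,z];br=[652.8-23.6,111+28.8,z]; a=proj("scene",fl);c=proj("scene",br);r=int(round((a[1]+c[1])/2))
    for q in(a,c): r=int(round(proj("scene",[665,111,z])[1])); print(z,q.round(1),r,int(q[0])-6,h[r-1:r+2,int(q[0])-6:int(q[0])+8].mean(0).astype(int))
E
```

```text
clock: 23.55
eef_pos: [639.1, 92.7, 147.5]
tool_rot: [-3.141, -0.001, 1.624]
force: [1.5, 0.1, -1.4]
width: 12.6
clock: 23.95
eef_pos: [652.8, 109.3, 137.7]
tool_rot: [-3.14, 0.001, 1.623]
force: [0.4, -0.7, -0.7]
width: 12.6
[653.03987525 109.13343915 137.99341618]
113.99341618476134 [327.  257.4] 256 321 [143 144 145 153 111  61  48  49  52  51  51  51  51  50]
113.99341618476134 [352.1 248.7] 256 346 [ 55  56  54  56 104 163 173 172 172 173 173 172 173 172]
120.99341618476134 [327.2 255.2] 254 321 [168 169 170 173 137  76  49  51  52  52  52  53  52  52]
120.99341618476134 [352.4 246.4] 254 346 [ 73  75  76  76  99 162 175 172 171 173 174 172 172 171]
```

```bash
python3 -m pendant '[[0.0015,0.0027,-0.015,0,0,0,-1],[0.0015,0.0027,-0.03,0,0,0,-1],[0.0015,0.0027,-0.04,0,0,0,-1],[0.0015,0.0027,-0.048,0,0,0,-1],[0.0015,0.0027,-0.048,0,0,0,-1]]'; python3 -m pendant '[[0,0,-0.004,0,0,0,-1],[0,0,-0.008,0,0,0,-1],[0,0,-0.01,0,0,0,-1],[0,0,-0.01,0,0,0,-1]]'
```

```text
clock: 24.5
eef_pos: [654.0, 113.5, 87.8]
tool_rot: [-3.138, 0.0, 1.625]
force: [-0.5, 0.6, 0.5]
width: 12.9
clock: 24.9
eef_pos: [655.0, 113.8, 79.6]
tool_rot: [-3.141, -0.0, 1.625]
force: [-0.1, -0.5, -1.0]
width: 13.2
```

Free entry again. I'll press home.

```bash
python3 -m pendant '[[0,0,-0.006,0,0,0,-1],[0,0,-0.012,0,0,0,-1],[0,0,-0.016,0,0,0,-1],[0,0,-0.02,0,0,0,-1],[0,0,-0.023,0,0,0,-1],[0,0,-0.025,0,0,0,-1],[0,0,-0.025,0,0,0,-1]]'
```

```text
clock: 25.6
eef_pos: [656.6, 114.0, 62.9]
tool_rot: [3.138, -0.003, 1.625]
force: [-12.6, -1.8, 48.4]
width: 13.0
```

```bash
python3 -m pendant '[[0,0,0.006,0,0,0,-1],[0,0,0.008,0,0,0,0],[0,0,0.008,0,0,0,0],[0,0,0.008,0,0,0,0],[0,0,0.03,0,0,0,0],[0,0,0.07,0,0,0,0],[0,-0.04,0.11,0,0,0,-1],[0,-0.085,0.11,0,0,0,-1]]'; python3 -m pendant '[[0.002,-0.045,0,0,0,0,-1],[0.004,-0.09,0,0,0,0,-1],[0.008,-0.135,0,0,0,0,-1],[0.01,-0.163,-0.02,0,0,0,-1],[0.01,-0.163,-0.05,0,0,0,-1],[0.01,-0.163,-0.05,0,0,0,-1],[0.01,-0.163,-0.05,0,0,0,-1]]'; python3 - <<'E'
from mod import *
for n in("top","scene"): cv2.imwrite(f"pics/z_{n}.png",ctrl.get_image(n))
t,s=cv2.imread("pics/z_top.png"),cv2.imread("pics/z_scene.png")
print("arrow",ridge(t,(18,90,60),(38,255,255),(160,210,190,240),4),"red cap",ridge(t,(0,130,50),(10,255,255),(140,190,190,245),172))
a=cv2.resize(t[150:250,75:215],None,fx=4,fy=4,interpolation=2);b=cv2.resize(s[190:310,220:380],None,fx=3,fy=3,interpolation=2)[:,:]
o=np.zeros((600,800,3),np.uint8);o[:400,:560]=a;o[400:600,:]=cv2.resize(s[240:300,200:440],(800,200),interpolation=2);o[:400,560:]=cv2.resize(t[150:210,200:340],None,fx=1.7,fy=1.7)[:, :240].shape[0] and cv2.resize(s[180:280,380:440],(240,400),interpolation=2);cv2.imwrite("pics/m9.png",o)
E
```

```text
clock: 26.4
eef_pos: [658.3, 32.4, 168.3]
tool_rot: [3.134, -0.002, 1.632]
force: [0.8, -0.6, 0.2]
width: 14.0
clock: 27.1
eef_pos: [664.7, -133.0, 113.7]
tool_rot: [-3.139, -0.001, 1.626]
force: [0.1, -0.1, -0.1]
width: -0.2
arrow (14, [472.9, 302.0], np.float64(107.4), [7.0, 21.0]) red cap (520, [473.2, 294.6], np.float64(152.2), [57.0, 85.0])
```

View pics/m9.png

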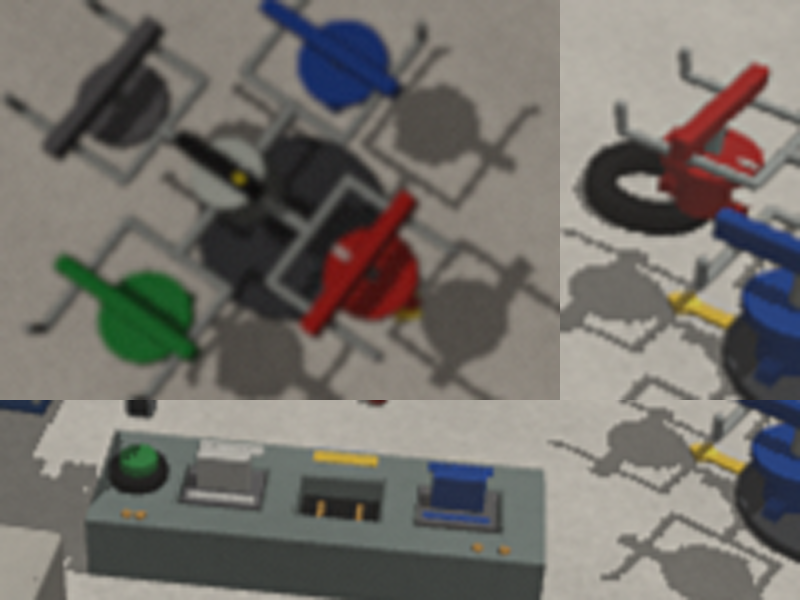

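m9 shows the red cap hanging with its bar across both prongs over the arrow. White and blue are flush in their pockets, yellow's pocket is empty, and the closed fingertips sit over the green button. I'll check the head angle, then press.

```bash
python3 - <<'E'
from mod import *
C=lambda u,v,z=172:onz("top",u/4+75,v/4+150,z)
m=lambda a,b:(C(*a)+C(*b))/2
r,g,b,gr=m((408,197),(310,328)),m((152,25),(55,150)),m((268,5),(398,92)),m((62,262),(195,352))
print("axis",(b+gr)/2,"grey->red",ang(r-g),np.linalg.norm(r-g),"blue/green perp",ang(b-gr)-90,"red bar",ang(C(408,197)-C(310,328)))
s=cv2.imread("pics/z_scene.png")
print("btn",[ (b_[1],onz("scene",*b_[1],73).round(1)) for b_ in blobs(s,(50,120,40),(85,255,255),(225,245,260,270))[:1]])
E
python3 -m pendant '[[0.0025,-0.0005,-0.02,0,0,0,-1],[0.0025,-0.0005,-0.036,0,0,0,-1],[0.0025,-0.0005,-0.036,0,0,0,-1]]'; python3 -m pendant '[[0,0,-0.004,0,0,0,-1],[0,0,-0.008,0,0,0,-1],[0,0,-0.012,0,0,0,-1],[0,0,-0.014,0,0,0,-1],[0,0,-0.014,0,0,0,-1],[0,0,-0.014,0,0,0,-1]]'
```

```text
axis [531.33869082 398.73287076 172.        ] grey->red -118.7 226.76984683011582 blue/green perp -119.4 red bar -28.7
btn [([241.5, 257.3], array([ 668. , -133.7,   73. ]))]
clock: 27.5
eef_pos: [666.8, -133.3, 77.3]
tool_rot: [-3.139, -0.001, 1.626]
force: [-0.7, -0.2, 0.3]
width: -0.3
clock: 28.1
eef_pos: [668.2, -134.2, 70.6]
tool_rot: [3.139, -0.002, 1.625]
force: [-10.6, 4.7, 32.0]
width: 0.3
```

It stopped at 70.6 mm with 32 N, and full travel should be at about 67. I'll probe the force against depth.

```bash
python3 -m pendant '[[0,0,0.012,0,0,0,-1],[0,0,0.012,0,0,0,-1],[0,0,0.012,0,0,0,-1]]'; python3 - <<'E'
from h import *
s=ctrl.get_image("scene");cv2.imwrite("pics/b0.png",s);print(blobs(s,(50,100,30),(85,255,255),(225,240,260,275),3)[:2])
E
for i in 1 2 3 4 5; do python3 -m pendant '[[0,0,-0.002,0,0,0,-1],[0,0,-0.002,0,0,0,-1],[0,0,-0.002,0,0,0,-1]]' | grep -E 'eef|force'; done; python3 - <<'E'
from h import *
s=ctrl.get_image("scene");cv2.imwrite("pics/b1.png",s);print(blobs(s,(50,100,30),(85,255,255),(225,240,260,275),3)[:2])
E
```

```text
clock: 28.4
eef_pos: [668.0, -134.9, 76.9]
tool_rot: [3.141, 0.0, 1.625]
force: [0.2, -0.0, 0.9]
width: 0.1
[(49, [241.3, 259.4], ([241.5, 259.0], [11.0, 6.0], 0.0))]
eef_pos: [667.9, -135.0, 74.5]
force: [1.3, -0.4, 2.2]
eef_pos: [667.9, -134.9, 72.9]
force: [0.3, -1.4, 3.9]
eef_pos: [667.9, -134.9, 71.1]
force: [0.5, -1.0, 7.3]
eef_pos: [668.0, -134.9, 71.0]
force: [-2.9, -0.1, 15.5]
eef_pos: [668.0, -135.0, 70.7]
force: [-6.8, 1.9, 26.5]
[(31, [241.6, 260.4], ([241.5, 260.0], [4.0, 11.0], 90.0))]
```

Contact was at about 77 mm, the spring ran to about 71 mm (6 mm of travel), then a hard stop. The button is fully in. I'll retreat and run the final checks.

```bash
python3 -m pendant '[[0,0,0.02,0,0,0,-1],[0,0,0.06,0,0,0,-1],[-0.02,0.03,0.1,0,0,0,-1],[-0.05,0.07,0.14,0,0,0,-1],[-0.08,0.1,0.17,0,0,0,-1],[-0.08,0.1,0.17,0,0,0,-1]]'; python3 - <<'E'
from mod import *
for n in("top","scene"): cv2.imwrite(f"pics/f_{n}.png",ctrl.get_image(n))
t,s=cv2.imread("pics/f_top.png"),cv2.imread("pics/f_scene.png");t0,s0=cv2.imread("pics/top0.png"),cv2.imread("pics/scene0.png");z=cv2.imread("pics/z_top.png")
print("cap/carousel change since check",np.abs(t.astype(int)-z)[150:250,75:200].mean())
print("red cap",ridge(z,(0,130,50),(10,255,255),(140,190,190,245),172),ridge(t,(0,130,50),(10,255,255),(140,190,190,245),172))
for nm,lo,hi,bt,bs in(("multimeter",(20,120,100),(35,255,255),(300,260,370,305),(215,190,285,220)),("screwdriver",(0,150,60),(8,255,255),(250,230,275,275),(300,210,335,245)),("valve",(0,150,60),(8,255,255),(405,185,455,210),(95,225,140,245))):
    print(nm,[(b[0][1] if b else None) for b in(blobs(t0,lo,hi,bt),blobs(t,lo,hi,bt),blobs(s0,lo,hi,bs),blobs(s,lo,hi,bs))])
for nm,(x0,y0,x1,y1) in dict(mug=(370,145,415,185),psu=(362,182,410,208),tape=(155,245,200,290)).items(): print(nm,np.abs(t.astype(int)-t0)[y0:y1,x0:x1].mean().round(1))
print("blue grip",ridge(t,*BL,(232,155,262,184),86),"scene",blobs(s,BL[0],BL[1],(315,245,360,275))[:1])
print(ctrl.read_state()["clock"])
E
```

```text
clock: 30.6
eef_pos: [585.6, -30.7, 238.5]
tool_rot: [-3.141, -0.003, 1.629]
force: [1.3, -0.4, 0.7]
width: 0.0
cap/carousel change since check 3.2751466666666667
red cap (520, [473.2, 294.6], np.float64(152.2), [57.0, 85.0]) (524, [473.3, 294.6], np.float64(152.5), [57.0, 85.0])
multimeter [[336.2, 284.3], [321.3, 281.1], [247.6, 204.4], [249.3, 205.3]]
screwdriver [[262.0, 252.6], [262.4, 262.9], [315.8, 228.5], [316.1, 227.9]]
valve [[437.0, 196.4], [437.0, 196.4], [115.5, 237.5], [115.5, 237.5]]
mug 6.6
psu 7.1
tape 37.7
blue grip (50, [651.8, 116.1], np.float64(100.1), [18.0, 27.0]) scene [(206, [337.4, 265.3], ([338.0, 265.5], [13.0, 18.0], 90.0))]
30.7
```

```bash
python3 - <<'E'
from mod import *
for f in("top0","t3","x_top","z_top","f_top"):
    t=cv2.imread(f"pics/{f}.png"); b=blobs(t,(0,0,0),(180,255,38),(155,245,203,290),60)[:1]
    print(f,"tape",b[0][:2] if b else None,"mm",[x[:2] for x in blobs(t,(20,120,60),(35,255,255),(295,258,370,310),50)][:1])
for f in("scene0","s3","h3_scene","x_scene","f_scene"):
    s=cv2.imread(f"pics/{f}.png"); print(f,[(x[0],x[2]) for x in blobs(s,(20,120,60),(35,255,255),(215,185,285,225),30)][:2])
E
```

```text
top0 tape (463, [176.8, 267.5]) mm [(914, [336.1, 284.2])]
t3 tape (425, [176.9, 267.4]) mm []
x_top tape (313, [172.6, 268.8]) mm [(897, [336.1, 284.3])]
z_top tape (433, [177.0, 267.3]) mm [(888, [335.8, 284.1])]
f_top tape None mm [(886, [335.8, 284.1])]
scene0 [(686, ([248.2, 205.6], [50.0, 20.0], 11.3))]
s3 [(690, ([248.2, 205.6], [50.0, 20.0], 11.3))]
h3_scene [(685, ([248.5, 205.4], [50.5, 20.5], 11.9))]
x_scene [(679, ([248.2, 205.7], [50.0, 20.2], 11.3))]
f_scene [(735, ([248.2, 205.3], [49.5, 20.8], 11.9))]
```

```bash
python3 -c "
from cell import ctrl
print(ctrl.finish_job())"
```

```text
the job is handed in; nothing more can be done
None
```

I finished every step in the order asked and handed the job in at about 31 s of the 210 s allowed.

- **Carousel:** I turned the head about 1.9 rad clockwise. The last check put the hook at −118.7 to −119.4° and the arrow at about −119.3° (measured from the unobstructed picture taken after the turn).
- **Cap:** I pressed it about 11.6 mm, turned it 61° and lifted it out. It hangs by its bar across both prongs, and its position was the same before and after the button press.
- **Modules:** Only white and blue were on the table. Both are in their own pockets, pressed to a hard stop at about 50 N, and look flush in the picture. No yellow module was seen anywhere, so its pocket stays empty.
- **Start button:** I felt 6 mm of spring travel and then a hard stop at 26–32 N. That stop came at about 71 mm measured height instead of the expected 67 mm. Contact also began about 4 mm high, so I take the offset to be in the fingertip height and the button to have gone fully in. I pressed it twice, because I repeated the press to check this.
- **Other objects:** The multimeter and valve show no change. The screwdriver shows none in the scene view, and the mug and power brick only small picture differences. The tape roll was hidden by the arm in the last picture but was in place in the one just before the button press.

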